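# Put the repaired cuff watches out on the display bar

## Robot

A 7-joint arm with a two-finger parallel gripper is mounted at the origin on the work surface. World frame = base frame: x ahead of the robot, y to its left, z up, the work surface at z = 0. Lengths are in m, angles in rad, forces in N, time in s.
With the tool pointing down it reaches from about 0.4 to 0.85 m from the base axis. Payload 10.4 kg.
Tool frame: the origin (TCP) lies midway between the tips of the shut fingers; the grasp point (between the pads) lies r.grip_point_offset behind it (r.grip_point_offset is the distance from the TCP to the grasp point, in m); z points along the fingers, y is the line along which they close (so a half turn about z gives the same grasp; the last joint's range is limited). The gripper opens to 87 mm and grips with 3 to 60 N. Pads are 19 mm wide; open, the fingers measure 117 mm over their backs; the gripper's body (75 mm by 190 mm) begins 51 mm behind the grasp point.
Start: joints at [1.171, 0.332, -0.065, 1.46, 0.022, 1.35, -0.088], TCP at [0.23, -0.581, 0.223] pointing down, gripper open.
Joint ranges: [-2.6, 2.6], [-0.5, 2.12], [-1.47, 1.34], [0.16, 2.42], [-1.27, 4.41], [0.06, 2.06], [-2.6, 2.6]. Speed limits (rad/s): [2.22, 2.22, 2.79, 2.79, 3.14, 3.14, 3.14].

## Interface

Orientations are given as a unit quaternion [x, y, z, w].
In Python, from bench import r gives the robot as it stands.
- The arm moves only by the tool play_rows, never from a script. Its arguments are lists of equal length, an entry for each row: "claw": the closure, from 0 (fully open) to 1 (shut); "delta_pos": the shift along the tool's x, y, z scaled (see below), a list of three; "delta_rot": the turn, a rotation vector about the tool's x, y, z scaled (see below), a list of three. A call has 1 to 8 rows; each row shifts and turns the commanded pose from where the row before left it, along the tool's axes as they then stand; what a row does not reach is not made up. The controller multiplies each number of a shift by 200 mm and each number of a turn by pi rad. A row lasts 1/10 s, in which the tool goes at most 50 mm and 8.59 degrees, less where a joint would pass 70% of its speed; a pose out of reach is approached as far as the arm can. A call with a number of a shift or a turn outside -1 to 1 is refused whole. A call with a gripper value outside its range is refused whole. The fingers move at their own pace and stop on an object; "squeeze" is the grip in N (left out, the last holds). Time passes only in rows, so rows that do not move let the fingers close. It gives the time, the measured TCP pose, the force, the opening and the grip force at its end, in the units of the state.
- r.read_state(): the state, without advancing time (a new reading comes with each control period).
- r.camera(name): name is "scene" or "side" or "wrist"; returns a dict with "pixels" (384x512x3 uint8, red, green, blue), "camera_matrix" (3x3 intrinsics, pixels), "cam_to_world" (4x4, takes a point from camera to world coordinates); the wrist camera has in their place "hand_eye" (4x4, takes a point from camera to tool coordinates, whose origin is the TCP and whose axes are the flange's). Camera axes: x right, y up, looking along -z (the intrinsics and any distortion apply to the point x, -y, -z); pixel columns grow to the right and rows downward; lengths in m; the calibration is good to about 2 mm. A picture is of the moment at which its call begins: read the wrist's pose just before it. There is no depth.
- r.close_job(): hands the job in; it is judged then, once.
The state is a dict: "time": time; "joint_positions": joint angles; "joint_vel": joint speeds; "joint_torque": joint torques, N m; "ee_pos": TCP position; "eef_rot": TCP orientation; "ft_force": force on the tool from outside, world axes, zero at the start; "torque": the same for the moment, N m; "width": finger opening in m; "grip_force": force on a finger pad.
Only numpy, scipy, OpenCV 4.12 (cv2) and the standard library are available. Lean on these libraries where they do the work, as an engineer would, in place of code of your own. Each camera call takes 0.05 s, during which the arm holds its last target. There are 200 camera calls.

## Task

Put the repaired watches on show: lift the orange dust cap off each watch that still wears one and put the caps into the red case, and hang every watch astride the blue display bar, one leg on each side. When all the caps are in, shut the case's lid fully and then swing the hasp over onto the lid's catch. Do not knock the other things on the bench about.

Things in the scene. Friction and masses are not known exactly. Their poses are not given: they have to be found in the camera images.
- watch_gold: cuff watch, brown cuff with a brass head and white dial: a rigid arch on two legs. Origin midway between the feet, z up through the dial, x from leg to leg (60 outside, 48 clear between), y along the 40 wide strap. Arch's underside 46 above the origin, top 52; the 40 x 40 head stands on it from 52 to 64. 150 g
- watch_steel: cuff watch, bright metal cuff with a blue dial: a rigid arch on two legs. Origin midway between the feet, z up through the dial, x from leg to leg (60 outside, 48 clear between), y along the 40 wide strap. Arch's underside 46 above the origin, top 52; the 40 x 40 head stands on it from 52 to 64. 150 g
- watch_black: cuff watch, black cuff with a dark steel head and white dial: a rigid arch on two legs. Origin midway between the feet, z up through the dial, x from leg to leg (60 outside, 48 clear between), y along the 40 wide strap. Arch's underside 46 above the origin, top 52; the 40 x 40 head stands on it from 52 to 64. 150 g
- cap_gold: loose orange dust cap on the head of watch_gold: square, 50 x 50 x 17 outside, open below. Origin: centre of its underside; z up. Its 7 thick roof rests on the head, so at the start its origin is 54 above the watch's origin, with the same x and y axes. 25 g. May be absent: some watches have no cap
- cap_steel: loose orange dust cap on the head of watch_steel: square, 50 x 50 x 17 outside, open below. Origin: centre of its underside; z up. Its 7 thick roof rests on the head, so at the start its origin is 54 above the watch's origin, with the same x and y axes. 25 g. May be absent: some watches have no cap
- cap_black: loose orange dust cap on the head of watch_black: square, 50 x 50 x 17 outside, open below. Origin: centre of its underside; z up. Its 7 thick roof rests on the head, so at the start its origin is 54 above the watch's origin, with the same x and y axes. 25 g. May be absent: some watches have no cap
- bar_mid (a point): middle of the fixed display bar, a horizontal blue padded bar, 26 in diameter, 320 long, 130 above the bench, on a steel post at each end. The point is on the bar's axis; y runs along the bar, z up
- case_in (a point): centre of the inner floor of the fixed red cap case: inside 140 (x) x 210 (y) x 45 deep, walls and floor 5 thick, rim 50 above the bench. x points from the hasp's wall to the lid's hinge wall, z up
- lid (a joint): case lid, rad: 0 shut, about 1.6 upright, 1.95 leaning back; a stiff hinge that stays where it is left
- lid_hinge (a point): middle of the lid's hinge line, on the case's far rim. The lid is a plate 150 long, 220 wide, 7 thick, reaching from here over the case when shut
- lid_edge (a point): middle of the lid's free edge, on its outer face (the top face when shut)
- hasp (a joint): steel hasp, rad: 0 lying on the shut lid over the brass catch, about 1.57 upright, larger when tipped back off the case; stiff, stays where it is left
- hasp_hinge (a point): middle of the hasp's hinge pin, on the case's front wall, 60 above the bench and 6 in front of the wall
- hasp_end (a point): middle of the hasp's free end, 62 from the pin; the hasp is 34 wide and 3 thick
- battery_box_a: bystander: blue battery box 60 x 32 x 30, origin under its centre, x along its length
- battery_box_b: bystander: blue battery box 70 x 45 x 40, origin under its centre
- battery_box_c: bystander: blue battery box 70 x 45 x 40, origin under its centre
- screwdriver: bystander: screwdriver 150 long, lying along its x
- jar: bystander: glass jar with red lid, 64 in diameter, 110 high, origin under its centre
- hammer: bystander: small hammer 200 long, lying along its x
- phone: bystander: black phone 75 x 150 x 9, origin under its centre
Mind the look-alikes: they are no part of the job. Of the things that look like the watch_gold, the middle-sized one is meant. Leave any green look-alike of the cap_gold alone.

How it is judged:
On the way, in this order (a step that is already met when the one before it is completed fails the run):
1. all caps lie in the case and the lid is shut, the hasp still off (x of cap_gold in the frame of case_in between -0.07 and 0.07 m and y of cap_gold in the frame of case_in between -0.105 and 0.105 m and z of cap_gold in the frame of case_in between -0.005 and 0.045 m and x of cap_steel in the frame of case_in between -0.07 and 0.07 m and y of cap_steel in the frame of case_in between -0.105 and 0.105 m and z of cap_steel in the frame of case_in between -0.005 and 0.045 m and x of cap_black in the frame of case_in between -0.07 and 0.07 m and y of cap_black in the frame of case_in between -0.105 and 0.105 m and z of cap_black in the frame of case_in between -0.005 and 0.045 m and value of joint lid below 0.06 rad and value of joint hasp above 0.8 rad), for 0.2 s.
2. the hasp is swung over onto the catch (x of cap_gold in the frame of case_in between -0.07 and 0.07 m and y of cap_gold in the frame of case_in between -0.105 and 0.105 m and z of cap_gold in the frame of case_in between -0.005 and 0.045 m and x of cap_steel in the frame of case_in between -0.07 and 0.07 m and y of cap_steel in the frame of case_in between -0.105 and 0.105 m and z of cap_steel in the frame of case_in between -0.005 and 0.045 m and x of cap_black in the frame of case_in between -0.07 and 0.07 m and y of cap_black in the frame of case_in between -0.105 and 0.105 m and z of cap_black in the frame of case_in between -0.005 and 0.045 m and value of joint lid below 0.06 rad and value of joint hasp below 0.12 rad), for 0.2 s.
At the end, for the whole second after the job is handed in: Every watch hangs at rest astride the bar (centre within 22 mm of the bar's axis and 142 mm of its middle, arch resting on the bar, tilted under 0.4 rad); every cap lies inside the case; the lid is shut (under 0.06 rad) and the hasp lies on the catch (under 0.12 rad) (all of step 2 and x of watch_gold in the frame of bar_mid between -0.022 and 0.022 m and y of watch_gold in the frame of bar_mid between -0.142 and 0.142 m and z of watch_gold in the frame of bar_mid between -0.042 and -0.022 m and angle between each of watch_gold, watch_steel, watch_black's own z axis and vertical below 0.4 rad and linear speed of each of watch_gold, watch_steel, watch_black below 0.03 m/s and x of watch_steel in the frame of bar_mid between -0.022 and 0.022 m and y of watch_steel in the frame of bar_mid between -0.142 and 0.142 m and z of watch_steel in the frame of bar_mid between -0.042 and -0.022 m and x of watch_black in the frame of bar_mid between -0.022 and 0.022 m and y of watch_black in the frame of bar_mid between -0.142 and 0.142 m and z of watch_black in the frame of bar_mid between -0.042 and -0.022 m); the robot touches nothing.
It fails at once if the hasp was swung over while the lid was open (value of joint lid above 0.3 rad and value of joint hasp below 0.3 rad).
It fails at once if something else on the bench was knocked aside (60 mm) (distance of any of battery_box_a, battery_box_b, battery_box_c, screwdriver, jar, hammer, phone from where it was at the start of the episode above 0.06 m).
Of cap_gold, cap_steel, cap_black only 2 to 3 are there at a start; the rules pass over those that are not, and their reading is None.
At some moment in a run one of watch_gold, watch_steel, watch_black may be knocked a few centimetres aside while the robot is not near it.
It also fails if it takes over 200 s, if anything falls off the work surface, if the arm or the gripper's body presses on something with over 40 N, if the wrist force passes 120 N, or if a joint passes its speed limit or range.

## Working session

There is one attempt and no reset: what is moved stays moved. The work goes in short steps, Python scripts to look and compute and a tool call to move; the robot and the scene stay as the last step left them, time stands still between calls to the robot, and variables do not carry over. Pictures are saved under pics/ and viewed, at most 14 in all, crops included, and the job is handed in when it is done.

Besides the shell and the picture viewer there is one more tool, called after "Call:" as name(argument=value, ...), one argument or row to a line, values as JSON. play_rows: Moves the arm, as the interface text tells. Shifts and turns lie within -1 to 1; 1 stands for 200 mm of shift or pi rad of turn. Its arguments: {"type":"object","properties":{"claw":{"type":"array"},"delta_pos":{"type":"array"},"delta_rot":{"type":"array"},"squeeze":{"type":"number"}},"required":["claw","delta_pos","delta_rot"]}

```bash
ls; mkdir -p pics; cat > h.py <<'E'
import numpy as np, cv2
from bench import r
from scipy.spatial.transform import Rotation as R
def snap(n,f):
    s=r.read_state(); c=r.camera(n); cv2.imwrite('pics/'+f+'.png',c['pixels'][:,:,::-1])
    if 'cam_to_world' in c: T=np.array(c['cam_to_world'])
    else:
        W=np.eye(4); W[:3,:3]=R.from_quat(s['eef_rot']).as_matrix(); W[:3,3]=s['ee_pos']; T=W@np.array(c['hand_eye'])
    np.savez('pics/'+f+'.npz',K=np.array(c['camera_matrix']),T=T); 
    if 'distortion' in c: print('dist',c['distortion'])
    return c
def ray(f,u,v):
    d=np.load('pics/'+f+'.npz');K,T=d['K'],d['T']
    p=np.linalg.solve(K,[u,v,1.]); p=np.array([p[0],-p[1],-p[2]])
    w=T[:3,:3]@p; return T[:3,3],w/np.linalg.norm(w)
def onz(f,u,v,z):
    o,d=ray(f,u,v); return o+d*(z-o[2])/d[2]
def tri(*obs):
    A=np.zeros((3,3));b=np.zeros(3);L=[]
    for o in obs:
        o,d=ray(*o);M=np.eye(3)-np.outer(d,d);A+=M;b+=M@o;L.append((o,M))
    p=np.linalg.solve(A,b); return p,[np.linalg.norm(M@(p-o)) for o,M in L]
def proj(f,p):
    d=np.load('pics/'+f+'.npz');K,T=d['K'],d['T']
    q=np.linalg.inv(T)@np.r_[p,1]; q=K@[q[0],-q[1],-q[2]]; return q[:2]/q[2]
E
python3 - <<'E'
from h import *
for n in('scene','side'):
    c=snap(n,n+'0'); print(c.keys()); d=np.load('pics/'+n+'0.npz'); print(d['K'].round(1),d['T'].round(3))
    a=cv2.resize(c['pixels'][:,:,::-1],(800,600),interpolation=cv2.INTER_CUBIC); cv2.imwrite('pics/%s0b.png'%n,a)
s=r.read_state();print(s,r.grip_point_offset)
E
```

```text
pics
dict_keys(['pixels', 'camera_matrix', 'cam_to_world'])
[[467.1   0.  254.5]
 [  0.  467.1 196.3]
 [  0.    0.    1. ]] [[-0.775 -0.404  0.486  1.135]
 [ 0.632 -0.492  0.599  0.867]
 [-0.003  0.771  0.636  0.902]
 [ 0.     0.     0.     1.   ]]
dict_keys(['pixels', 'camera_matrix', 'cam_to_world'])
[[352.6   0.  255.2]
 [  0.  352.6 191.8]
 [  0.    0.    1. ]] [[-0.825  0.301 -0.479 -0.064]
 [-0.566 -0.45   0.691  0.945]
 [-0.008  0.841  0.541  0.769]
 [ 0.     0.     0.     1.   ]]
{'time': 0.1, 'joint_positions': array([ 1.1713743 ,  0.33281487, -0.06469997,  1.46087237,  0.0216289 ,
        1.34986056, -0.08849118]), 'joint_vel': array([ 0.00247185, -0.00104562, -0.0004412 , -0.00128672,  0.00048501,
       -0.0003056 , -0.00040995]), 'joint_torque': array([ 2.06005439e-03, -6.24543929e+01,  2.50961480e-02, -3.90720606e+01,
       -6.13635778e-02,  3.65806755e-02,  3.68677956e-05]), 'ee_pos': array([ 0.22984262, -0.58083771,  0.22182244]), 'eef_rot': array([ 9.82299647e-01,  1.87315261e-01, -1.58804290e-04, -6.09054356e-04]), 'ft_force': array([-0.04854166, -0.04601159, -0.6325085 ]), 'torque': array([-0.04169681, -0.01159132,  0.05113086]), 'grip_force': 0.0, 'width': 0.08706659181591216} 0.0187
```

View pics/scene0b.png

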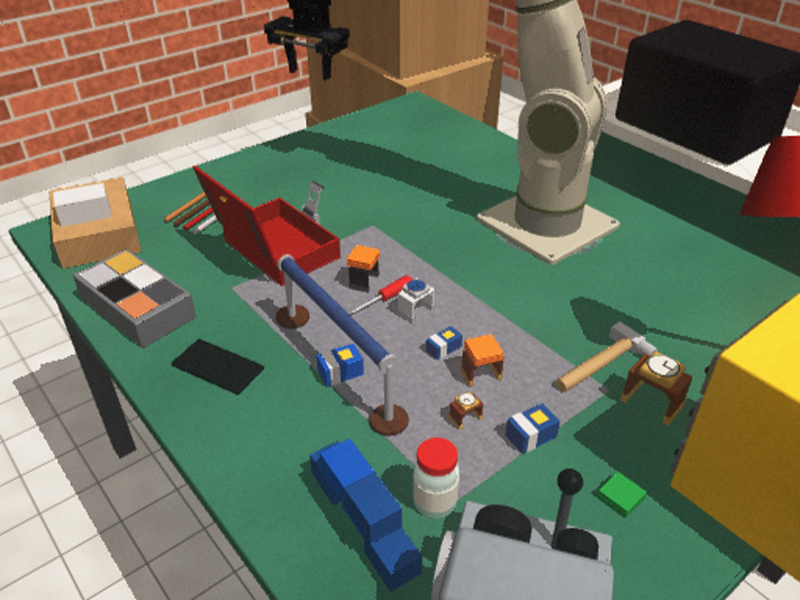

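View pics/side0b.png

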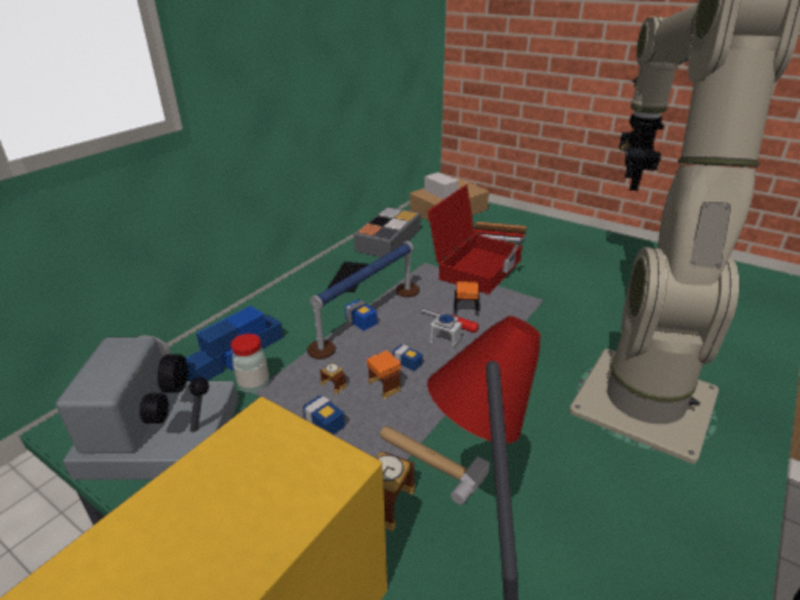

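The gold look-alikes in the scene view are small (466,407), capped (483,355) and large (655,375). The capped one looks middle-sized, which I'll check by measurement and a crop. Black is capped at (363,262), steel is bare at (416,290), and the green cap at (622,493) is to be left alone. The case is open, with its hasp tipped back.

```bash
python3 - <<'E'
from h import *
k=1.5625
P={'goldcap roof':((483,346),(384,362)),'blackcap':((364,256),(467,289)),'steel dial':((416,286),(446,320)),
'small dial':((466,400),(332,370)),'large dial':((664,366),(390,467)),'bar near end':((390,361),(318,298)),'bar far end':((287,263),(408,248)),
'jar top':((437,455),(245,344)),'lid tip left?':((196,168),(468,190)),'case corner near':((339,243),(447,270))}
for n,(a,b) in P.items():
    p,e=tri(('scene0',a[0]/k,a[1]/k),('side0',b[0]/k,b[1]/k)); print(n,p.round(3),np.round(e,3))
im=cv2.imread('pics/scene0.png'); sd=cv2.imread('pics/side0.png')
a=cv2.resize(im[100:260,110:310],(800,600),interpolation=cv2.INTER_CUBIC);cv2.imwrite('pics/c1.png',im[150:300,220:450].repeat(3,0).repeat(3,1))
b=im[105:205,120:320].repeat(4,0).repeat(4,1);cv2.imwrite('pics/c2.png',b)
E
```

```text
goldcap roof [0.452 0.254 0.066] [0.001 0.001]
blackcap [ 0.448 -0.085  0.065] [0. 0.]
steel dial [0.427 0.05  0.06 ] [0.001 0.001]
small dial [0.543 0.31  0.042] [0.001 0.001]
large dial [0.278 0.482 0.088] [0.003 0.003]
bar near end [0.639 0.235 0.137] [0.004 0.004]
bar far end [ 0.62  -0.084  0.128] [0. 0.]
jar top [0.687 0.4   0.104] [0. 0.]
lid tip left? [ 0.624 -0.404  0.18 ] [0.005 0.005]
case corner near [ 0.502 -0.085  0.11 ] [0.008 0.008]
```

View pics/c1.png

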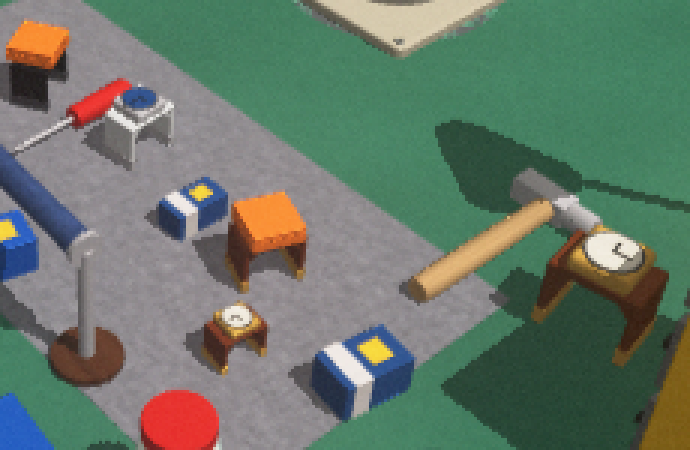

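View pics/c2.png

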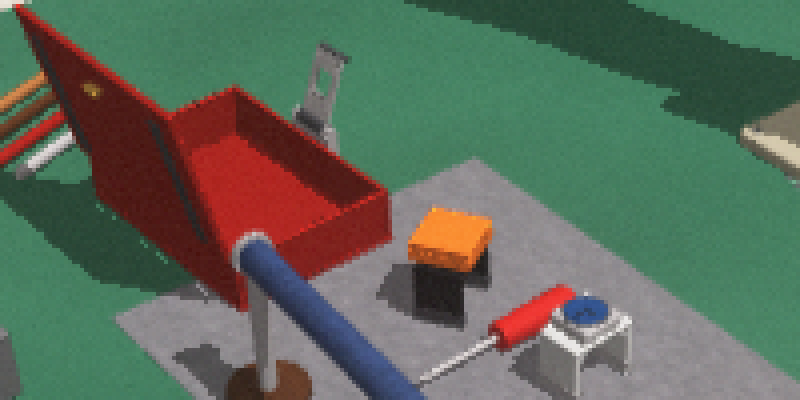

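The crops confirm three sizes of gold watch: small at scene0b (466,407), middle (483,355) wearing the cap with its roof near 0.07, and large (664,366) standing 0.088 high. The middle one is meant. I'll write a move planner and bring the wrist camera over.

```bash
cat >> h.py <<'E'
def plan(x,y,z,yaw=None,step=.04):
    """yaw deg = world heading of tool x. Prints turn rows then shift rows. assumes tool down; corrects tilt"""
    s=r.read_state(); Rm=R.from_quat(s['eef_rot']); cur=np.degrees(np.arctan2(Rm.as_matrix()[1,0],Rm.as_matrix()[0,0]))
    if yaw is None: yaw=cur
    T=R.from_euler('z',yaw,degrees=True)*R.from_euler('x',180,degrees=True)
    rv=(Rm.inv()*T).as_rotvec(); n=int(np.ceil(np.linalg.norm(rv)/.14)) if np.linalg.norm(rv)>.004 else 0
    d=T.inv().apply(np.array([x,y,z])-s['ee_pos']); m=max(1,int(np.ceil(np.linalg.norm(d)/step)))
    print('t%.1f pos'%s['time'],s['ee_pos'].round(4),'yaw %.1f'%cur,'F',s['ft_force'].round(1),'w %.4f g %.1f'%(s['width'],s['grip_force']))
    if n: print(' turn',n,'x',(rv/n/np.pi).round(4).tolist())
    print(' shift',m,'x',(d/m/.2).round(4).tolist())
E
python3 - <<'E'
from h import *
plan(.44,-.2,.4,0)
E
```

```text
t0.1 pos [ 0.2298 -0.5808  0.2218] yaw 21.6 F [-0.  -0.  -0.6] w 0.0871 g 0.0
 turn 3 x [-0.0001, 0.0, 0.04]
 shift 12 x [0.0876, -0.1587, -0.0742]
```

Call:
play_rows(
  claw=[0, 0, 0, 0, 0, 0, 0],
  delta_pos=[
    [0, 0, -0.2],
    [0, 0, -0.2],
    [0, 0, -0.2],
    [0, 0, -0.2],
    [0.1, -0.2, -0.1],
    [0.1, -0.2, 0],
    [0.1, -0.2, 0],
  ],
  delta_rot=[
    [0, 0, 0.04],
    [0, 0, 0.04],
    [0, 0, 0.04],
    [0, 0, 0],
    [0, 0, 0],
    [0, 0, 0],
    [0, 0, 0],
  ],
)

```text
time: 0.8
ee_pos: [0.2906, -0.4599, 0.4028]
eef_rot: [1.0, -0.0, 0.0, 0.0]
ft_force: [1.0, -0.2, 0.1]
width: 0.0868
grip_force: 0.0
```

Call:
play_rows(
  claw=[0, 0, 0, 0, 0, 0, 0, 0],
  delta_pos=[
    [0.12, -0.2, 0],
    [0.13, -0.2, 0],
    [0.13, -0.2, 0],
    [0.13, -0.2, 0],
    [0.13, -0.2, 0],
    [0.13, -0.1, 0],
    [0, 0, 0],
    [0, 0, 0],
  ],
  delta_rot=[
    [0, 0, 0],
    [0, 0, 0],
    [0, 0, 0],
    [0, 0, 0],
    [0, 0, 0],
    [0, 0, 0],
    [0, 0, 0],
    [0, 0, 0],
  ],
)

```text
time: 1.6
ee_pos: [0.4442, -0.2409, 0.4021]
eef_rot: [1.0, 0.001, -0.0, -0.0]
ft_force: [-0.2, -1.3, 0.6]
width: 0.0869
grip_force: 0.0
```

```bash
python3 - <<'E'
from h import *
snap('wrist','w1'); plan(.44,.15,.4,0); print(np.load('pics/w1.npz')['T'].round(3),np.load('pics/w1.npz')['K'].round(1))
E
```

```text
t1.6 pos [ 0.4436 -0.2418  0.4022] yaw -0.1 F [ 0.2 -0.1  0.5] w 0.0874 g 0.0
 shift 10 x [-0.0018, -0.1959, 0.0011]
[[ 0.002  0.961  0.276  0.52 ]
 [-1.     0.002  0.001 -0.241]
 [ 0.    -0.276  0.961  0.564]
 [ 0.     0.     0.     1.   ]] [[313.6   0.  256. ]
 [  0.  313.6 191.7]
 [  0.    0.    1. ]]
```

View pics/w1.png

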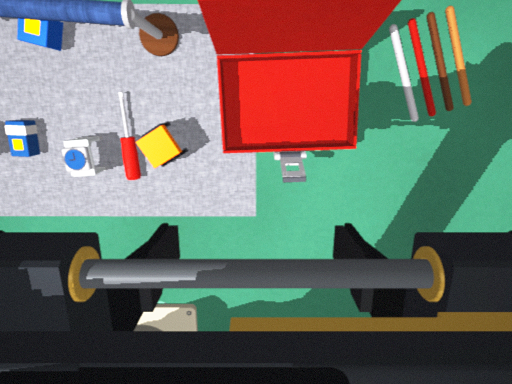

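The wrist view shows the case nearly square to the world axes, with rim corners at (217,53), (362,49), (224,152) and (357,147), and the hasp at (292,155–180). The black cap is at (160,146), rotated about 45°, and the steel watch is at (80,157). Next comes the other end.

Call:
play_rows(
  claw=[0, 0, 0, 0, 0, 0, 0, 0],
  delta_pos=[
    [0, -0.2, 0],
    [0, -0.2, 0],
    [0, -0.2, 0],
    [0, -0.2, 0],
    [0, -0.2, 0],
    [0, -0.2, 0],
    [0, -0.2, 0],
    [0, -0.2, 0],
  ],
  delta_rot=[
    [0, 0, 0],
    [0, 0, 0],
    [0, 0, 0],
    [0, 0, 0],
    [0, 0, 0],
    [0, 0, 0],
    [0, 0, 0],
    [0, 0, 0],
  ],
)

```text
time: 2.45
ee_pos: [0.4439, 0.0788, 0.4027]
eef_rot: [1.0, -0.002, 0.0, 0.0]
ft_force: [1.2, -0.2, 0.4]
width: 0.0869
grip_force: 0.0
```

Call:
play_rows(
  claw=[0, 0, 0],
  delta_pos=[
    [0, -0.1, 0],
    [0, 0, 0],
    [0, 0, 0],
  ],
  delta_rot=[
    [0, 0, 0],
    [0, 0, 0],
    [0, 0, 0],
  ],
)

```text
time: 2.75
ee_pos: [0.4443, 0.0973, 0.4025]
eef_rot: [1.0, -0.001, -0.0, 0.0]
ft_force: [-0.2, 0.4, 0.9]
width: 0.087
grip_force: 0.0
```

```bash
python3 - <<'E'
from h import *
c=snap('wrist','w2')
cv2.imwrite('pics/w2b.png',cv2.resize(c['pixels'][:240,:,::-1],(800,375),interpolation=cv2.INTER_CUBIC))
im=cv2.imread('pics/w1.png');cv2.imwrite('pics/w1b.png',cv2.resize(im[30:200,50:390],(800,400),interpolation=cv2.INTER_CUBIC))
for n,u,v in(('TL',217,53),('TR',362,49),('BL',224,152),('BR',357,147)):print(n,onz('w1',u,v,.05).round(3))
print(onz('w1',292,155,.06),onz('w1',293,180,.1))
plan(.44,-.05,.4,0)
E
```

```text
TL [ 0.591 -0.182  0.05 ]
TR [ 0.597 -0.401  0.05 ]
BL [ 0.441 -0.189  0.05 ]
BR [ 0.449 -0.407  0.05 ]
[ 0.43759983 -0.29988692  0.06      ] [ 0.40581577 -0.29804477  0.1       ]
t2.8 pos [0.4444 0.0968 0.4024] yaw -0.2 F [ 0.   0.2 -0.7] w 0.0871 g 0.0
 shift 4 x [-0.0054, 0.1835, 0.0031]
```

View pics/w2b.png

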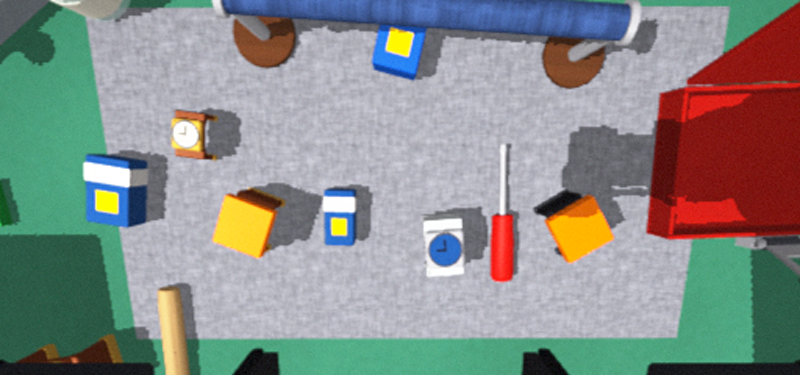

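View pics/w1b.png

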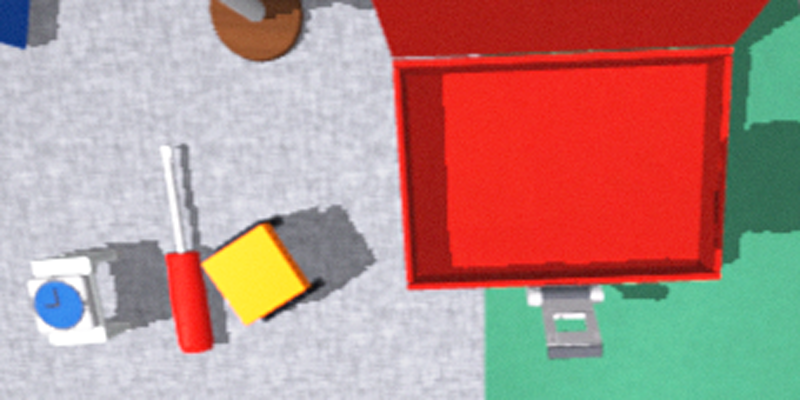

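The gold cap is at (246,224), turned about 15°, with its legs along the image's up-down direction. The steel head is at (445,247), nearly square. The black cap is at (578,227), turned about 35°, with its leg strips on the upper-left and lower-right edges. I'll take a closer measurement over gold and the bar.

Call:
play_rows(
  claw=[0, 0, 0, 0, 0, 0, 0],
  delta_pos=[
    [0, -0.2, 0.1],
    [0, -0.2, 0.1],
    [0, -0.2, 0.1],
    [0, -0.15, 0.1],
    [0, 0, 0],
    [0, 0, 0],
    [0, 0, 0],
  ],
  delta_rot=[
    [0, 0, 0],
    [0, 0, 0],
    [0, 0, 0],
    [0, 0, 0],
    [0, 0, 0],
    [0, 0, 0],
    [0, 0, 0],
  ],
)

```text
time: 3.5
ee_pos: [0.4452, 0.2468, 0.323]
eef_rot: [1.0, -0.002, 0.0, 0.0]
ft_force: [-0.3, 0.2, 0.6]
width: 0.0873
grip_force: 0.0
```

```bash
cat >> h.py <<'E'
def caps(f,z=.071,lo=(8,140,120),hi=(28,255,255),amin=150,vmax=230):
    """orange blobs in view f: corners mapped to plane z, minAreaRect there"""
    im=cv2.imread('pics/'+f+'.png'); m=cv2.inRange(cv2.cvtColor(im,cv2.COLOR_BGR2HSV),lo,hi); m[vmax:]=0
    m=cv2.morphologyEx(m,cv2.MORPH_OPEN,np.ones((3,3)))
    for c in cv2.findContours(m,cv2.RETR_EXTERNAL,cv2.CHAIN_APPROX_NONE)[0]:
        if cv2.contourArea(c)<amin: continue
        P=np.array([onz(f,u,v,z)[:2] for u,v in c[:,0]])*1000
        (cx,cy),(w,h),a=cv2.minAreaRect(P.astype(np.float32)); print(' px',c[:,0].mean(0).round(0),'ctr %.1f %.1f size %.1f %.1f ang %.1f'%(cx,cy,w,h,a))
E
python3 - <<'E'
from h import *
c=snap('wrist','w3'); 
for f in('w1','w2','w3'): print(f); caps(f)
print('bar',onz('w2',632/1.5625,20/1.5625,.13),onz('w2',222/1.5625,5/1.5625,.13))
plan(.46,.25,.3)
cv2.imwrite('pics/w3b.png',cv2.resize(c['pixels'][:230,:,::-1],(800,360),interpolation=cv2.INTER_CUBIC))
E
```

```text
w1
 px [159. 146.] ctr 452.6 -88.1 size 51.6 54.7 ang 31.2
 px [158.  42.] ctr 600.1 -99.9 size 51.6 29.4 ang 83.8
 px [437.  45.] ctr 598.8 -502.5 size 90.4 8.1 ang 20.9
 px [458.  56.] ctr 583.1 -536.2 size 142.2 11.3 ang 21.1
w2
 px [370. 146.] ctr 453.0 -83.4 size 53.7 53.6 ang 31.2
 px [156. 144.] ctr 456.8 253.0 size 52.4 53.0 ang 68.9
 px [361.  41.] ctr 601.2 -57.3 size 50.9 27.0 ang 61.4
 px [166.  29.] ctr 618.8 223.9 size 51.1 28.0 ang 76.2
w3
 px [ 15. 189.] ctr 409.9 577.4 size 22.4 53.9 ang 16.8
 px [249. 152.] ctr 456.7 254.9 size 50.0 52.0 ang 68.8
 px [497. 154.] ctr 451.3 -76.6 size 57.9 51.3 ang 29.8
 px [491.  37.] ctr 595.3 -37.5 size 45.5 19.8 ang 75.1
 px [261.  15.] ctr 618.3 240.4 size 51.9 30.5 ang 75.4
bar [ 0.62647264 -0.08791888  0.13      ] [0.63733744 0.2363267  0.13      ]
t3.5 pos [0.4452 0.247  0.3232] yaw -0.2 F [-0.8  0.   1.1] w 0.0870 g 0.0
 shift 1 x [0.0739, -0.0153, 0.1158]
```

View pics/w3b.png

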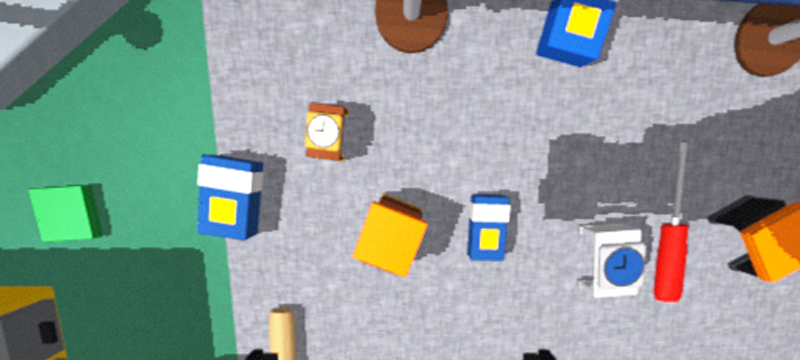

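Gold cap: centre (0.4565, 0.2545), 50×52 mm at z 0.071, watch x at −21°. Black cap: about (0.4525, −0.0855), watch x at 31°. Case: centre about (0.52, −0.295), yaw about 2°. Bar: mid about (0.632, 0.074), with x at about −2°. I'll grip the gold cap along the watch's y, so tool yaw −21.

```bash
python3 - <<'E'
from h import *
plan(.4565,.2545,.12,-21)
E
```

```text
t3.5 pos [0.4452 0.247  0.3232] yaw -0.2 F [-0.8  0.   1.1] w 0.0870 g 0.0
 turn 3 x [0.0, -0.0001, 0.0385]
 shift 6 x [0.0065, -0.0092, 0.1693]
```

Call:
play_rows(
  claw=[0, 0, 0, 0, 0, 0, 0, 0],
  delta_pos=[
    [0, 0, 0],
    [0, 0, 0],
    [0, 0, 0],
    [0.013, -0.018, 0.2],
    [0.013, -0.018, 0.2],
    [0.013, -0.018, 0.2],
    [0, 0, 0.2],
    [0, 0, 0.2],
  ],
  delta_rot=[
    [0, 0, 0.0385],
    [0, 0, 0.0385],
    [0, 0, 0.0385],
    [0, 0, 0],
    [0, 0, 0],
    [0, 0, 0],
    [0, 0, 0],
    [0, 0, 0],
  ],
)

```text
time: 4.35
ee_pos: [0.4564, 0.2547, 0.1219]
eef_rot: [0.983, -0.182, 0.001, -0.0]
ft_force: [-0.1, 0.5, -0.9]
width: 0.0871
grip_force: 0.0
```

Call:
play_rows(
  claw=[0, 0],
  delta_pos=[
    [0, 0, 0],
    [0, 0, 0],
  ],
  delta_rot=[
    [0, 0, 0],
    [0, 0, 0],
  ],
)

```text
time: 4.55
ee_pos: [0.4559, 0.2558, 0.1239]
eef_rot: [0.984, -0.181, 0.0, -0.0]
ft_force: [0.3, 0.6, 1.2]
width: 0.087
grip_force: 0.0
```

```bash
python3 - <<'E'
from h import *
snap('wrist','w4');caps('w4',vmax=384,amin=600); plan(.4565,.2545,.047,-21)
E
```

```text
px [295. 324.] ctr 354.0 260.7 size 103.4 11.5 ang 69.2
 px [ 80. 274.] ctr 455.3 399.8 size 20.2 48.7 ang 55.4
 px [256. 207.] ctr 458.2 254.5 size 49.5 53.4 ang 68.1
 px [149. 117.] ctr 543.1 301.4 size 27.3 38.1 ang 82.7
t4.6 pos [0.4566 0.2564 0.125 ] yaw -20.8 F [0.2 0.9 0.4] w 0.0874 g 0.0
 turn 1 x [-0.0007, -0.0006, 0.0009]
 shift 2 x [0.0015, 0.0045, 0.195]
```

Call:
play_rows(
  claw=[0, 0, 0, 0, 1, 1, 1, 1],
  delta_pos=[
    [0, 0.005, 0.1],
    [0, 0, 0.15],
    [0, 0, 0.14],
    [0, 0, 0],
    [0, 0, 0],
    [0, 0, 0],
    [0, 0, 0],
    [0, 0, 0],
  ],
  delta_rot=[
    [0, 0, 0],
    [0, 0, 0],
    [0, 0, 0],
    [0, 0, 0],
    [0, 0, 0],
    [0, 0, 0],
    [0, 0, 0],
    [0, 0, 0],
  ],
  squeeze=8,
)

```text
time: 5.4
ee_pos: [0.4556, 0.2554, 0.0457]
eef_rot: [0.984, -0.181, 0.001, -0.001]
ft_force: [0.3, 0.7, -0.2]
width: 0.0627
grip_force: 0.0
```

Call:
play_rows(
  claw=[1, 1, 1, 1, 1, 1, 1],
  delta_pos=[
    [0, 0, 0],
    [0, 0, 0],
    [0, 0, -0.04],
    [0, 0, -0.1],
    [0, 0, -0.2],
    [0, 0, -0.2],
    [0, 0, -0.2],
  ],
  delta_rot=[
    [0, 0, 0],
    [0, 0, 0],
    [0, 0, 0],
    [0, 0, 0],
    [0, 0, 0],
    [0, 0, 0],
    [0, 0, 0],
  ],
)

```text
time: 6.1
ee_pos: [0.4545, 0.2551, 0.1946]
eef_rot: [0.984, -0.18, 0.0, -0.0]
ft_force: [1.3, 0.8, -0.2]
width: 0.0499
grip_force: 8.0
```

```bash
python3 - <<'E'
from h import *
plan(.515,-.25,.22,2)
E
```

```text
t6.1 pos [0.4545 0.2551 0.1946] yaw -20.8 F [ 1.3  0.8 -0.2] w 0.0499 g 8.0
 turn 3 x [-0.0, -0.0, -0.0422]
 shift 13 x [0.0165, 0.195, -0.0098]
```

Call:
play_rows(
  claw=[1, 1, 1, 1, 1, 1, 1, 1],
  delta_pos=[
    [0, 0, -0.1],
    [0, 0, -0.05],
    [0, 0, 0],
    [0, 0.2, 0],
    [0.02, 0.2, 0],
    [0.02, 0.2, 0],
    [0.02, 0.2, 0],
    [0.02, 0.2, 0],
  ],
  delta_rot=[
    [0, 0, -0.042],
    [0, 0, -0.042],
    [0, 0, -0.042],
    [0, 0, 0],
    [0, 0, 0],
    [0, 0, 0],
    [0, 0, 0],
    [0, 0, 0],
  ],
)

```text
time: 6.9
ee_pos: [0.4773, 0.0543, 0.2232]
eef_rot: [1.0, 0.017, 0.0, -0.0]
ft_force: [1.2, -0.6, -0.1]
width: 0.0498
grip_force: 8.0
```

Call:
play_rows(
  claw=[1, 1, 1, 1, 1, 1, 1, 1],
  delta_pos=[
    [0.02, 0.2, 0],
    [0.02, 0.2, 0],
    [0.02, 0.2, 0],
    [0.02, 0.2, 0],
    [0.02, 0.2, 0],
    [0.02, 0.2, 0],
    [0.02, 0.2, 0],
    [0, 0, 0],
  ],
  delta_rot=[
    [0, 0, 0],
    [0, 0, 0],
    [0, 0, 0],
    [0, 0, 0],
    [0, 0, 0],
    [0, 0, 0],
    [0, 0, 0],
    [0, 0, 0],
  ],
)

```text
time: 7.7
ee_pos: [0.5135, -0.2291, 0.2228]
eef_rot: [1.0, 0.013, -0.0, 0.001]
ft_force: [-0.2, -1.1, -0.2]
width: 0.0501
grip_force: 8.0
```

```bash
python3 - <<'E'
from h import *
plan(.51,-.25,.024,2)
E
```

```text
t7.7 pos [ 0.5135 -0.2291  0.2228] yaw 1.5 F [-0.2 -1.1 -0.2] w 0.0501 g 8.0
 turn 1 x [0.0008, 0.0002, -0.003]
 shift 5 x [-0.0042, 0.0208, 0.1988]
```

Call:
play_rows(
  claw=[1, 1, 1, 1, 1, 1, 1, 1],
  delta_pos=[
    [-0.02, 0.1, 0],
    [0, 0, 0.2],
    [0, 0, 0.2],
    [0, 0, 0.2],
    [0, 0, 0.15],
    [0, 0, 0.14],
    [0, 0, 0.1],
    [0, 0, 0],
  ],
  delta_rot=[
    [0, 0, 0],
    [0, 0, 0],
    [0, 0, 0],
    [0, 0, 0],
    [0, 0, 0],
    [0, 0, 0],
    [0, 0, 0],
    [0, 0, 0],
  ],
)

```text
time: 8.5
ee_pos: [0.5096, -0.2418, 0.0223]
eef_rot: [1.0, 0.017, -0.002, -0.001]
ft_force: [0.3, -0.3, 0.6]
width: 0.0503
grip_force: 8.0
```

Call:
play_rows(
  claw=[0.27, 0.27, 0.27, 0.27, 0.27, 0.27, 0.27, 0.27],
  delta_pos=[
    [0, 0, 0],
    [0, 0, 0],
    [0, 0, 0],
    [0, 0, 0],
    [0, 0, 0],
    [0, 0, -0.1],
    [0, 0, -0.2],
    [0, 0, -0.2],
  ],
  delta_rot=[
    [0, 0, 0],
    [0, 0, 0],
    [0, 0, 0],
    [0, 0, 0],
    [0, 0, 0],
    [0, 0, 0],
    [0, 0, 0],
    [0, 0, 0],
  ],
)

```text
time: 9.3
ee_pos: [0.5107, -0.2431, 0.1255]
eef_rot: [1.0, 0.016, -0.001, -0.0]
ft_force: [0.7, 0.2, 0.9]
width: 0.0632
grip_force: 0.0
```

Call:
play_rows(
  claw=[0, 0, 0, 0],
  delta_pos=[
    [0, 0, -0.2],
    [0, 0, -0.2],
    [0, 0, -0.2],
    [0, 0, 0],
  ],
  delta_rot=[
    [0, 0, 0],
    [0, 0, 0],
    [0, 0, 0],
    [0, 0, 0],
  ],
)

```text
time: 9.7
ee_pos: [0.5135, -0.2443, 0.2508]
eef_rot: [1.0, 0.016, 0.004, 0.002]
ft_force: [0.8, -0.3, -0.7]
width: 0.0844
grip_force: 0.0
```

```bash
python3 - <<'E'
from h import *
snap('wrist','w5');caps('w5',z=.02,vmax=384,amin=600); caps('w5',vmax=384,amin=600); plan(.4525,-.0855,.24,31)
E
```

```text
px [370. 323.] ctr 287.2 -420.2 size 31.1 425.6 ang 1.7
 px [427. 274.] ctr 366.0 -489.3 size 90.6 36.7 ang 15.5
 px [ 85. 274.] ctr 351.4 -13.5 size 36.4 89.7 ang 78.4
 px [122. 219.] ctr 434.2 -67.2 size 58.9 66.9 ang 31.0
 px [254. 166.] ctr 512.7 -243.4 size 51.7 51.3 ang 1.9
 px [127.  81.] ctr 608.3 -89.1 size 27.7 58.3 ang 3.1
 px [370. 323.] ctr 326.1 -397.1 size 27.1 370.5 ang 1.7
 px [427. 274.] ctr 394.8 -457.2 size 78.9 31.9 ang 15.5
 px [ 85. 274.] ctr 382.0 -43.1 size 31.7 78.1 ang 78.4
 px [122. 219.] ctr 454.2 -89.8 size 51.2 58.3 ang 31.0
 px [254. 166.] ctr 522.5 -243.2 size 45.0 44.7 ang 1.9
 px [127.  81.] ctr 605.6 -108.8 size 24.1 50.8 ang 3.1
t9.8 pos [ 0.5125 -0.2438  0.2477] yaw 1.9 F [-0.1  0.1  0.3] w 0.0853 g 0.0
 turn 4 x [0.0003, -0.0004, -0.0405]
 shift 5 x [0.0301, -0.1666, 0.0077]
```

Gold cap is in the case, measuring 51.7×51.3 at roof height 0.02. On to the black cap.

Call:
play_rows(
  claw=[0, 0, 0, 0, 0, 0, 0, 0],
  delta_pos=[
    [0, 0, 0],
    [0, 0, 0],
    [0, 0, 0],
    [0, 0, 0],
    [0.03, -0.167, 0],
    [0.03, -0.167, 0],
    [0.03, -0.167, 0],
    [0.03, -0.167, 0],
  ],
  delta_rot=[
    [0, 0, -0.0405],
    [0, 0, -0.0405],
    [0, 0, -0.0405],
    [0, 0, -0.0405],
    [0, 0, 0],
    [0, 0, 0],
    [0, 0, 0],
    [0, 0, 0],
  ],
)

```text
time: 10.55
ee_pos: [0.4618, -0.1152, 0.2434]
eef_rot: [0.964, 0.268, -0.001, -0.0]
ft_force: [-0.1, 0.6, 0.1]
width: 0.0868
grip_force: 0.0
```

Call:
play_rows(
  claw=[0, 0, 0, 0, 0, 0],
  delta_pos=[
    [0.03, -0.167, 0],
    [0, 0, 0.2],
    [0, 0, 0.2],
    [0, 0, 0.2],
    [0, 0, 0],
    [0, 0, 0],
  ],
  delta_rot=[
    [0, 0, 0],
    [0, 0, 0],
    [0, 0, 0],
    [0, 0, 0],
    [0, 0, 0],
    [0, 0, 0],
  ],
)

```text
time: 11.15
ee_pos: [0.4505, -0.0847, 0.1247]
eef_rot: [0.964, 0.268, -0.001, -0.0]
ft_force: [1.1, -0.0, 0.9]
width: 0.0872
grip_force: 0.0
```

```bash
python3 - <<'E'
from h import *
snap('wrist','w6');caps('w6',vmax=260,amin=1000); plan(.4525,-.0855,.047,31)
E
```

```text
px [435. 214.] ctr 513.0 -202.7 size 40.9 48.9 ang 2.0
 px [258. 205.] ctr 453.8 -85.1 size 52.8 49.6 ang 31.1
 px [360.  22.] ctr 587.4 -74.5 size 41.9 21.1 ang 87.4
t11.2 pos [ 0.4516 -0.0848  0.1259] yaw 31.0 F [ 0.6 -0.8  0.1] w 0.0869 g 0.0
 shift 2 x [0.0011, 0.0027, 0.1973]
```

Call:
play_rows(
  claw=[0, 0, 0, 0, 1, 1, 1, 1],
  delta_pos=[
    [0.005, 0.003, 0.1],
    [0, 0, 0.15],
    [0, 0, 0.145],
    [0, 0, 0],
    [0, 0, 0],
    [0, 0, 0],
    [0, 0, 0],
    [0, 0, 0],
  ],
  delta_rot=[
    [0, 0, 0],
    [0, 0, 0],
    [0, 0, 0],
    [0, 0, 0],
    [0, 0, 0],
    [0, 0, 0],
    [0, 0, 0],
    [0, 0, 0],
  ],
)

```text
time: 12.0
ee_pos: [0.4528, -0.0848, 0.0466]
eef_rot: [0.964, 0.268, 0.001, 0.0]
ft_force: [-0.4, -0.3, -0.2]
width: 0.0628
grip_force: 0.0
```

Call:
play_rows(
  claw=[1, 1, 1, 1, 1, 1, 1, 1],
  delta_pos=[
    [0, 0, 0],
    [0, 0, 0],
    [0, 0, -0.04],
    [0, 0, -0.1],
    [0, 0, -0.2],
    [0, 0, -0.2],
    [0, 0, -0.2],
    [0, 0, -0.2],
  ],
  delta_rot=[
    [0, 0, 0],
    [0, 0, 0],
    [0, 0, 0],
    [0, 0, 0],
    [0, 0, 0],
    [0, 0, 0],
    [0, 0, 0],
    [0, 0, 0],
  ],
)

```text
time: 12.8
ee_pos: [0.4516, -0.0847, 0.2358]
eef_rot: [0.964, 0.268, 0.0, 0.0]
ft_force: [0.1, 0.8, -0.6]
width: 0.0499
grip_force: 8.0
```

```bash
python3 - <<'E'
from h import *
plan(.511,-.34,.22,2)
E
```

```text
t12.8 pos [ 0.4516 -0.0847  0.2358] yaw 31.0 F [ 0.1  0.8 -0.6] w 0.0499 g 8.0
 turn 4 x [0.0, -0.0, 0.0403]
 shift 7 x [0.0361, 0.1838, 0.0113]
```

Call:
play_rows(
  claw=[1, 1, 1, 1, 1, 1, 1, 1],
  delta_pos=[
    [0, 0, 0],
    [0, 0, 0],
    [0, 0, 0],
    [0, 0, 0],
    [0.036, 0.184, 0],
    [0.036, 0.184, 0],
    [0.036, 0.184, 0],
    [0.036, 0.184, 0],
  ],
  delta_rot=[
    [0, 0, 0.04],
    [0, 0, 0.04],
    [0, 0, 0.04],
    [0, 0, 0.04],
    [0, 0, 0],
    [0, 0, 0],
    [0, 0, 0],
    [0, 0, 0],
  ],
)

```text
time: 13.6
ee_pos: [0.4866, -0.232, 0.2342]
eef_rot: [1.0, 0.02, 0.0, 0.0]
ft_force: [-0.0, -0.1, -0.0]
width: 0.0498
grip_force: 8.0
```

Call:
play_rows(
  claw=[1, 1, 1, 1, 1, 1],
  delta_pos=[
    [0.036, 0.184, 0],
    [0.036, 0.184, 0],
    [0.036, 0.184, 0],
    [0, 0, 0],
    [0, 0, 0],
    [0, 0, 0],
  ],
  delta_rot=[
    [0, 0, 0],
    [0, 0, 0],
    [0, 0, 0],
    [0, 0, 0],
    [0, 0, 0],
    [0, 0, 0],
  ],
)

```text
time: 14.2
ee_pos: [0.5127, -0.339, 0.2338]
eef_rot: [1.0, 0.02, 0.0, -0.0]
ft_force: [0.2, 0.5, -0.7]
width: 0.0499
grip_force: 8.0
```

```bash
python3 - <<'E'
from h import *
plan(.511,-.34,.024,2)
E
```

```text
t14.2 pos [ 0.5127 -0.339   0.2338] yaw 2.3 F [ 0.2  0.5 -0.7] w 0.0499 g 8.0
 turn 1 x [-0.0002, -0.0001, 0.0017]
 shift 6 x [-0.0014, 0.0008, 0.1749]
```

Call:
play_rows(
  claw=[1, 1, 1, 1, 1, 1, 1, 1],
  delta_pos=[
    [0, 0, 0.2],
    [0, 0, 0.2],
    [0, 0, 0.2],
    [0, 0, 0.2],
    [0, 0, 0.15],
    [0, 0, 0.1],
    [0, 0, 0],
    [0, 0, 0],
  ],
  delta_rot=[
    [0, 0, 0],
    [0, 0, 0],
    [0, 0, 0],
    [0, 0, 0],
    [0, 0, 0],
    [0, 0, 0],
    [0, 0, 0],
    [0, 0, 0],
  ],
)

```text
time: 15.0
ee_pos: [0.513, -0.3394, 0.0246]
eef_rot: [1.0, 0.02, 0.0, 0.0]
ft_force: [0.2, -1.3, 0.1]
width: 0.0498
grip_force: 8.0
```

Call:
play_rows(
  claw=[0.27, 0.27, 0.27, 0.27, 0.27, 0.27, 0.27, 0.27],
  delta_pos=[
    [0, 0, 0],
    [0, 0, 0],
    [0, 0, 0],
    [0, 0, 0],
    [0, 0, 0],
    [0, 0, -0.1],
    [0, 0, -0.2],
    [0, 0, -0.2],
  ],
  delta_rot=[
    [0, 0, 0],
    [0, 0, 0],
    [0, 0, 0],
    [0, 0, 0],
    [0, 0, 0],
    [0, 0, 0],
    [0, 0, 0],
    [0, 0, 0],
  ],
)

```text
time: 15.8
ee_pos: [0.5119, -0.3399, 0.1242]
eef_rot: [1.0, 0.019, -0.001, -0.0]
ft_force: [0.9, -0.4, -0.4]
width: 0.0633
grip_force: 0.0
```

Call:
play_rows(
  claw=[0, 0, 0, 0, 0, 0, 0, 0],
  delta_pos=[
    [0, 0, -0.2],
    [0, 0, -0.2],
    [-0.1, -0.1, -0.2],
    [-0.2, -0.1, -0.2],
    [-0.2, 0, -0.2],
    [0, 0, -0.2],
    [0, 0, 0],
    [0, 0, 0],
  ],
  delta_rot=[
    [0, 0, 0],
    [0, 0, 0],
    [0, 0, 0],
    [0, 0, 0],
    [0, 0, 0],
    [0, 0, 0],
    [0, 0, 0],
    [0, 0, 0],
  ],
)

```text
time: 16.6
ee_pos: [0.4227, -0.307, 0.3531]
eef_rot: [1.0, 0.02, 0.001, 0.0]
ft_force: [0.1, -0.2, 0.0]
width: 0.0874
grip_force: 0.0
```

```bash
python3 - <<'E'
from h import *
c=snap('wrist','w7');caps('w7',z=.022,vmax=240,amin=600); plan(.44,-.295,.35)
a=cv2.resize(c['pixels'][:240,100:420,::-1],(640,480),interpolation=cv2.INTER_CUBIC)
b=snap('scene','s7')['pixels'][85:185,90:230,::-1]; e=snap('side','d7')['pixels'][110:200,260:350,::-1]
cv2.imwrite('pics/m7.png',np.hstack([cv2.resize(a,(400,300)),cv2.resize(b,(400,300),interpolation=cv2.INTER_CUBIC)]))
E
```

```text
px [280.  94.] ctr 512.7 -340.4 size 50.2 51.0 ang 2.3
 px [216.  91.] ctr 511.7 -243.9 size 50.0 52.0 ang 2.3
 px [105.  14.] ctr 607.2 -88.2 size 56.9 31.3 ang 84.4
 px [440.  48.] ctr 581.5 -569.0 size 141.1 12.4 ang 21.3
t16.6 pos [ 0.4225 -0.3067  0.3518] yaw 2.3 F [-0.3 -0.3 -0.4] w 0.0872 g 0.0
 shift 1 x [0.0898, -0.0553, 0.0088]
```

View pics/m7.png

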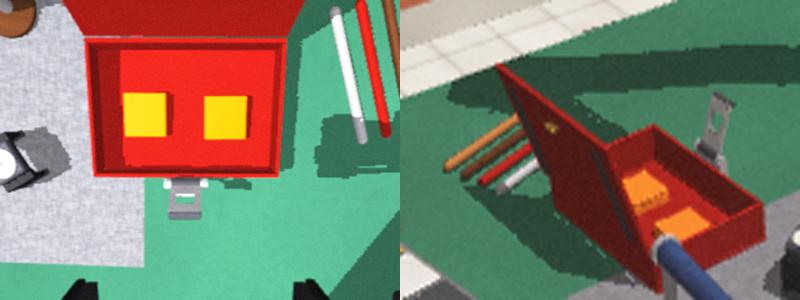

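```bash
python3 - <<'E'
from h import *
c=np.array([.5195,-.2945]);a=np.radians(2.2);ex=np.array([np.cos(a),np.sin(a)]);ey=np.array([-ex[1],ex[0]])
P=lambda x,y,z:np.r_[c+ex*x+ey*y,z]
for th in(1.6,1.7,1.8,1.9,1.95):
    for y in(-.11,.11):
        p=P(.075-.15*np.cos(th),y,.05+.15*np.sin(th)); print(th,y,p.round(3),'scene',proj('s7',p).round(1),'side',proj('d7',p).round(1),'w7',proj('w7',p).round(0))
for y in(-.11,.11): print('hinge',proj('s7',P(.075,y,.05)).round(1))
E
```

```text
1.6 -0.11 [ 0.603 -0.401  0.2  ] scene [131.1 101.6] side [304.1 117.4] w7 [370. -16.]
1.6 0.11 [ 0.595 -0.182  0.2  ] scene [170.1 129.1] side [280.  134.7] w7 [120. -17.]
1.7 -0.11 [ 0.618 -0.401  0.199] scene [127.  103.5] side [301.  117.1] w7 [372. -35.]
1.7 0.11 [ 0.61  -0.181  0.199] scene [165.8 131.3] side [276.7 134.2] w7 [119. -36.]
1.8 -0.11 [ 0.633 -0.4    0.196] scene [122.9 105.8] side [298. 117.] w7 [372. -54.]
1.8 0.11 [ 0.624 -0.18   0.196] scene [161.5 133.9] side [273.5 134. ] w7 [118. -54.]
1.9 -0.11 [ 0.647 -0.4    0.192] scene [119.  108.5] side [295.  117.3] w7 [372. -71.]
1.9 0.11 [ 0.639 -0.18   0.192] scene [157.3 137. ] side [270.3 134.2] w7 [118. -72.]
1.95 -0.11 [ 0.654 -0.399  0.189] scene [117.1 110. ] side [293.6 117.5] w7 [372. -79.]
1.95 0.11 [ 0.646 -0.18   0.189] scene [155.3 138.7] side [268.8 134.5] w7 [118. -80.]
hinge [140.  141.5]
hinge [177.1 170.7]
```

Both caps lie flat in the case, at (144,115) and (225,117) in the left panel. The lid leans back to about 1.78 rad with its free edge near x 0.628, z 0.197. I'll go behind it with closed fingers.

Call:
play_rows(
  claw=[1, 1, 1, 1, 1, 1, 1, 1],
  delta_pos=[
    [0.2, -0.03, 0],
    [0.2, -0.03, 0],
    [0.2, -0.03, 0],
    [0.2, 0, 0],
    [0.2, 0, 0],
    [0.2, 0, 0],
    [0.2, 0, 0],
    [0, 0, 0],
  ],
  delta_rot=[
    [0, 0, 0],
    [0, 0, 0],
    [0, 0, 0],
    [0, 0, 0],
    [0, 0, 0],
    [0, 0, 0],
    [0, 0, 0],
    [0, 0, 0],
  ],
)

```text
time: 17.55
ee_pos: [0.7057, -0.2754, 0.3434]
eef_rot: [1.0, 0.022, -0.004, -0.002]
ft_force: [0.0, 0.5, -1.8]
width: 0.031
grip_force: 0.0
```

Call:
play_rows(
  claw=[1, 1, 1, 1, 1, 1, 1, 1],
  delta_pos=[
    [0.05, 0, 0.2],
    [0, 0, 0.2],
    [0, 0, 0.2],
    [0, 0, 0.2],
    [0, 0, 0.2],
    [0, 0, 0],
    [0, 0, 0],
    [0, 0, 0],
  ],
  delta_rot=[
    [0, 0, 0],
    [0, 0, 0],
    [0, 0, 0],
    [0, 0, 0],
    [0, 0, 0],
    [0, 0, 0],
    [0, 0, 0],
    [0, 0, 0],
  ],
)

```text
time: 18.35
ee_pos: [0.7126, -0.2782, 0.1553]
eef_rot: [1.0, 0.02, 0.002, 0.001]
ft_force: [0.2, 0.3, 0.1]
width: 0.0005
grip_force: 0.0
```

```bash
python3 - <<'E'
from h import *
plan(.62,-.295,.145,2.2)
h=np.array([.5945,.05])
for th in np.arange(1.6,-.01,-.2):
    rho=.105;d=.007+.011*np.sin(th)
    print('%.1f'%th,(h+rho*np.array([-np.cos(th),np.sin(th)])+d*np.array([np.sin(th),np.cos(th)])).round(3))
E
```

```text
t18.4 pos [ 0.7126 -0.2782  0.1553] yaw 2.2 F [0.2 0.3 0.1] w 0.0005 g 0.0
 shift 3 x [-0.1552, 0.0221, 0.0171]
1.6 [0.616 0.154]
1.4 [0.594 0.157]
1.2 [0.573 0.154]
1.0 [0.551 0.147]
0.8 [0.532 0.136]
0.6 [0.515 0.12 ]
0.4 [0.502 0.101]
0.2 [0.493 0.08 ]
0.0 [0.49  0.057]
```

Call:
play_rows(
  claw=[1, 1, 1, 1, 1, 1, 1, 1],
  delta_pos=[
    [-0.15, 0.03, 0],
    [-0.1, 0.03, 0],
    [-0.1, 0.03, 0],
    [-0.1, 0, 0],
    [-0.1, 0, 0],
    [-0.1, 0, 0.015],
    [-0.1, 0, 0.035],
    [0, 0, 0],
  ],
  delta_rot=[
    [0, 0, 0],
    [0, 0, 0],
    [0, 0, 0],
    [0, 0, 0],
    [0, 0, 0],
    [0, 0, 0],
    [0, 0, 0],
    [0, 0, 0],
  ],
)

```text
time: 19.15
ee_pos: [0.5613, -0.3031, 0.1447]
eef_rot: [1.0, 0.018, 0.001, 0.001]
ft_force: [0.4, -0.1, -1.0]
width: 0.001
grip_force: 0.0
```

```bash
python3 - <<'E'
from h import *
plan(.532,-.295,.136,2.2)
E
```

```text
t19.1 pos [ 0.5613 -0.3031  0.1447] yaw 2.1 F [ 0.4 -0.1 -1. ] w 0.0010 g 0.0
 shift 1 x [-0.1448, -0.046, 0.0436]
```

Call:
play_rows(
  claw=[1, 1, 1, 1, 1, 1, 1],
  delta_pos=[
    [-0.07, 0, 0.03],
    [-0.07, 0, 0.03],
    [-0.08, 0, 0.06],
    [-0.06, 0, 0.08],
    [-0.04, 0, 0.09],
    [-0.02, 0, 0.06],
    [0, 0, 0.03],
  ],
  delta_rot=[
    [0, 0, 0],
    [0, 0, 0],
    [0, 0, 0],
    [0, 0, 0],
    [0, 0, 0],
    [0, 0, 0],
    [0, 0, 0],
  ],
)

```text
time: 19.85
ee_pos: [0.4949, -0.3044, 0.0664]
eef_rot: [1.0, 0.019, 0.0, 0.0]
ft_force: [-0.8, -0.4, 0.5]
width: 0.0004
grip_force: 0.4
```

```bash
python3 - <<'E'
from h import *
plan(.495,-.295,.057,2.2)
c=np.vstack([cv2.resize(snap('scene','s8')['pixels'][85:185,90:230,::-1],(420,300)),cv2.resize(snap('side','d8')['pixels'][110:200,250:376,::-1],(420,300))])
cv2.imwrite('pics/m8.png',c)
E
```

```text
t19.9 pos [ 0.4949 -0.3044  0.0664] yaw 2.2 F [-0.8 -0.4  0.5] w 0.0004 g 0.4
 shift 1 x [0.0023, -0.047, 0.0469]
```

View pics/m8.png

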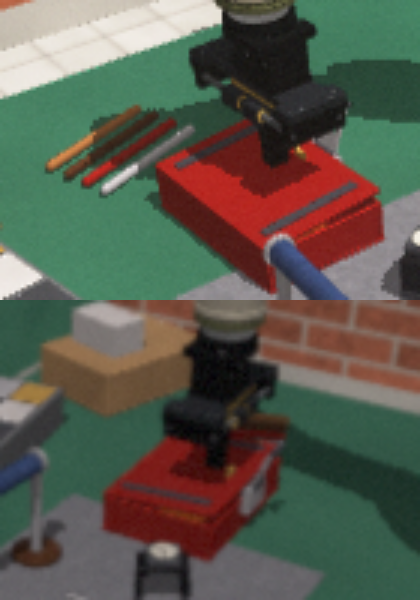

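The lid has followed the fingers and is nearly shut. I'll press it down.

Call:
play_rows(
  claw=[1, 1, 1, 1],
  delta_pos=[
    [0, 0, 0.03],
    [0, 0, 0.015],
    [0, 0, 0.01],
    [0, 0, 0],
  ],
  delta_rot=[
    [0, 0, 0],
    [0, 0, 0],
    [0, 0, 0],
    [0, 0, 0],
  ],
)

```text
time: 20.35
ee_pos: [0.4953, -0.3043, 0.0577]
eef_rot: [1.0, 0.02, 0.001, 0.0]
ft_force: [-8.0, 5.6, 22.6]
width: 0.0006
grip_force: 11.3
```

The lid bottomed at z 0.0577 with 22 N, so it is shut. Now the hasp.

Call:
play_rows(
  claw=[1, 1, 1, 1, 1, 1],
  delta_pos=[
    [0, 0, 0],
    [0, 0, -0.1],
    [0, 0, -0.2],
    [0, 0, -0.2],
    [0, 0, -0.2],
    [0, 0, -0.2],
  ],
  delta_rot=[
    [0, 0, 0],
    [0, 0, 0],
    [0, 0, 0],
    [0, 0, 0],
    [0, 0, 0],
    [0, 0, 0],
  ],
)

```text
time: 20.95
ee_pos: [0.4944, -0.304, 0.2372]
eef_rot: [1.0, 0.02, 0.0, 0.0]
ft_force: [0.5, -0.9, -0.8]
width: 0.0005
grip_force: 0.0
```

Call:
play_rows(
  claw=[1, 1, 1, 1, 1, 1, 1, 1],
  delta_pos=[
    [-0.2, 0, 0],
    [-0.2, 0, 0],
    [-0.2, 0, 0],
    [-0.05, 0, 0],
    [0, 0, 0.1],
    [0, 0, 0.1],
    [0, 0, 0],
    [0, 0, 0],
  ],
  delta_rot=[
    [0, 0, 0],
    [0, 0, 0],
    [0, 0, 0],
    [0, 0, 0],
    [0, 0, 0],
    [0, 0, 0],
    [0, 0, 0],
    [0, 0, 0],
  ],
)

```text
time: 21.75
ee_pos: [0.3648, -0.3092, 0.1957]
eef_rot: [1.0, 0.02, -0.0, 0.0]
ft_force: [-0.7, -1.0, 0.0]
width: 0.0006
grip_force: 0.0
```

```bash
python3 - <<'E'
from h import *
c=snap('wrist','w9')
P=np.array([.4386,.06])
for ph in np.arange(1.5,2.6,.1): 
    p=np.array([P[0]+.062*np.cos(ph),-.298,P[1]+.062*np.sin(ph)]); print(ph.round(1),proj('w1',p).round(1),end=' ')
print()
plan(.37,-.299,.1,2.2)
for ph in (2.07,1.7,1.4,1.1,.8,.5,.2,0):
    rho=.053;d=.0015+.011*np.sin(ph); print(ph,(P+rho*np.array([np.cos(ph),np.sin(ph)])+d*np.array([-np.sin(ph),np.cos(ph)])).round(4))
cv2.imwrite('pics/w9b.png',cv2.resize(c['pixels'][40:280,130:380,::-1],(500,480)))
E
```

```text
1.5 [295.6 158.3] 1.6 [295.5 162.6] 1.7 [295.3 166.8] 1.8 [295.  170.8] 1.9 [294.7 174.6] 2.0 [294.4 178.1] 2.1 [294.  181.2] 2.2 [293.7 184. ] 2.3 [293.2 186.5] 2.4 [292.8 188.5] 2.5 [292.4 190.2] 
t21.8 pos [ 0.3651 -0.3094  0.1962] yaw 2.3 F [ 0.9 -0.  -0.5] w 0.0007 g 0.0
 shift 3 x [0.0088, -0.017, 0.1603]
2.07 [0.4034 0.1012]
1.7 [0.4195 0.111 ]
1.4 [0.4354 0.1143]
1.1 [0.4526 0.1124]
0.8 [0.4688 0.1046]
0.5 [0.4819 0.0914]
0.2 [0.4898 0.0741]
0 [0.4916 0.0615]
```

View pics/w9b.png

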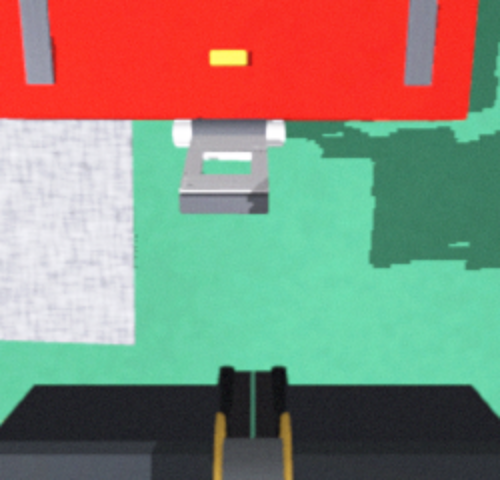

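The lid is flat with the catch at (228,57), and the hasp end at (225,200) lies about 11 mm to the left of the fingers. I'll move behind it and swing it over.

Call:
play_rows(
  claw=[1, 1, 1, 1, 1, 1],
  delta_pos=[
    [0, -0.055, 0.16],
    [0, 0, 0.16],
    [0, 0, 0.17],
    [0, 0, 0],
    [0.1, 0, 0],
    [0, 0, 0],
  ],
  delta_rot=[
    [0, 0, 0],
    [0, 0, 0],
    [0, 0, 0],
    [0, 0, 0],
    [0, 0, 0],
    [0, 0, 0],
  ],
)

```text
time: 22.4
ee_pos: [0.3871, -0.2977, 0.0996]
eef_rot: [1.0, 0.02, 0.002, 0.001]
ft_force: [0.5, -0.5, 0.6]
width: 0.0005
grip_force: 0.0
```

Call:
play_rows(
  claw=[1, 1, 1, 1, 1, 1, 1, 1],
  delta_pos=[
    [0.06, 0, -0.01],
    [0.08, 0, -0.03],
    [0.08, 0, -0.03],
    [0.08, 0, 0],
    [0.085, 0, 0],
    [0.08, 0, 0.03],
    [0.06, 0, 0.06],
    [0.04, 0, 0.08],
  ],
  delta_rot=[
    [0, 0, 0],
    [0, 0, 0],
    [0, 0, 0],
    [0, 0, 0],
    [0, 0, 0],
    [0, 0, 0],
    [0, 0, 0],
    [0, 0, 0],
  ],
)

```text
time: 23.2
ee_pos: [0.4993, -0.2933, 0.079]
eef_rot: [1.0, 0.02, 0.002, 0.001]
ft_force: [-0.1, 0.3, 1.3]
width: 0.0006
grip_force: 0.3
```

```bash
python3 - <<'E'
from h import *
plan(.493,-.299,.0615,2.2)
E
```

```text
t23.2 pos [ 0.4993 -0.2933  0.079 ] yaw 2.3 F [-0.1  0.3  1.3] w 0.0006 g 0.3
 shift 1 x [-0.0326, 0.027, 0.0875]
```

Call:
play_rows(
  claw=[1, 1, 1, 1, 1, 1],
  delta_pos=[
    [-0.015, 0, 0.04],
    [-0.015, 0, 0.04],
    [0, 0, 0.015],
    [0, 0, 0.01],
    [0, 0, 0],
    [0, 0, 0],
  ],
  delta_rot=[
    [0, 0, 0],
    [0, 0, 0],
    [0, 0, 0],
    [0, 0, 0],
    [0, 0, 0],
    [0, 0, 0],
  ],
)

```text
time: 23.8
ee_pos: [0.4945, -0.2937, 0.0639]
eef_rot: [1.0, 0.02, 0.004, 0.001]
ft_force: [-11.5, 12.0, 53.7]
width: 0.0002
grip_force: 27.2
```

Call:
play_rows(
  claw=[1, 1, 1, 1, 1, 1],
  delta_pos=[
    [0, 0, -0.05],
    [0, 0, -0.2],
    [0, 0, -0.2],
    [-0.2, 0, -0.2],
    [-0.2, 0, -0.1],
    [0, 0, 0],
  ],
  delta_rot=[
    [0, 0, 0],
    [0, 0, 0],
    [0, 0, 0],
    [0, 0, 0],
    [0, 0, 0],
    [0, 0, 0],
  ],
)

```text
time: 24.4
ee_pos: [0.4122, -0.2989, 0.206]
eef_rot: [1.0, 0.017, 0.002, 0.001]
ft_force: [0.4, -0.7, 0.3]
width: 0.0003
grip_force: 0.0
```

Call:
play_rows(
  claw=[0, 0, 0, 0],
  delta_pos=[
    [-0.1, 0, 0],
    [0, 0, 0],
    [0, 0, 0],
    [0, 0, 0],
  ],
  delta_rot=[
    [0, 0, 0],
    [0, 0, 0],
    [0, 0, 0],
    [0, 0, 0],
  ],
)

```text
time: 24.8
ee_pos: [0.3961, -0.2968, 0.2017]
eef_rot: [1.0, 0.02, 0.0, 0.0]
ft_force: [-0.4, 0.0, -0.5]
width: 0.0248
grip_force: 0.0
```

```bash
python3 - <<'E'
from h import *
c=snap('wrist','w10')['pixels'][:,:,::-1]; plan(.44,.0,.35,0)
e=snap('side','d10')['pixels'][110:200,260:350,::-1]
cv2.imwrite('pics/m10.png',np.hstack([cv2.resize(c[30:270,130:380],(400,384),interpolation=cv2.INTER_CUBIC),cv2.resize(e,(384,384),interpolation=cv2.INTER_CUBIC)]))
P=np.array([.4386,.06])
for ph in (0,.1,.2,.3,.5): print(ph,proj('w10',[P[0]+.062*np.cos(ph),-.298,P[1]+.062*np.sin(ph)]).round(1))
E
```

```text
t24.9 pos [ 0.3961 -0.2968  0.2016] yaw 2.3 F [-0.5 -0.9 -0.1] w 0.0285 g 0.0
 turn 1 x [0.0, 0.0, 0.0126]
 shift 9 x [0.0244, -0.1649, -0.0825]
0 [261.2  69.6]
0.1 [261.3  69.2]
0.2 [261.4  69.7]
0.3 [261.4  70.9]
0.5 [261.4  75.8]
```

View pics/m10.png

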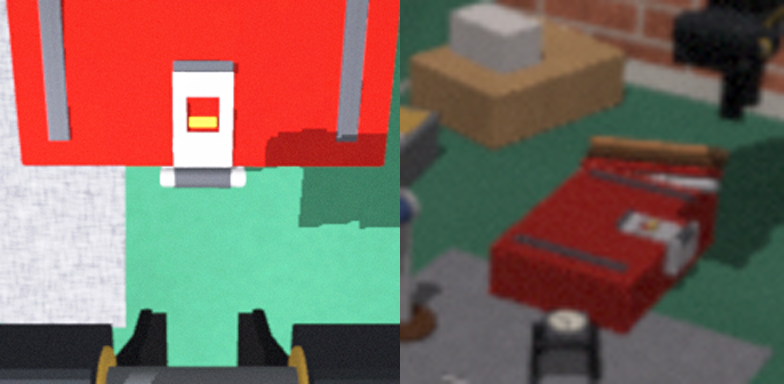

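The hasp lies flat over the catch at (203,122) in the left panel. Now the watches: I'll re-measure them and the bar from one place.

Call:
play_rows(
  claw=[0, 0, 0, 0, 0, 0, 0, 0],
  delta_pos=[
    [0, 0, -0.2],
    [0, -0.2, -0.2],
    [0.05, -0.2, -0.2],
    [0.1, -0.2, -0.2],
    [0.1, -0.2, -0.2],
    [0.1, -0.2, 0],
    [0.1, -0.2, 0],
    [0, -0.2, 0],
  ],
  delta_rot=[
    [0, 0, 0.0126],
    [0, 0, 0],
    [0, 0, 0],
    [0, 0, 0],
    [0, 0, 0],
    [0, 0, 0],
    [0, 0, 0],
    [0, 0, 0],
  ],
)

```text
time: 25.7
ee_pos: [0.4793, -0.0378, 0.3776]
eef_rot: [1.0, 0.0, -0.0, -0.0]
ft_force: [-0.6, 0.6, -0.9]
width: 0.0859
grip_force: 0.0
```

Call:
play_rows(
  claw=[0, 0, 0, 0],
  delta_pos=[
    [0, -0.2, 0],
    [0, -0.1, 0],
    [0, 0, 0],
    [0, 0, 0],
  ],
  delta_rot=[
    [0, 0, 0],
    [0, 0, 0],
    [0, 0, 0],
    [0, 0, 0],
  ],
)

```text
time: 26.1
ee_pos: [0.4781, 0.0196, 0.3782]
eef_rot: [1.0, 0.0, -0.0, 0.0]
ft_force: [-0.7, -0.1, -0.1]
width: 0.0872
grip_force: 0.0
```

```bash
python3 - <<'E'
from h import *
c=snap('wrist','w11')['pixels'][:,:,::-1]; plan(.5,.07,.4,0); print(r.read_state()['joint_positions'].round(2))
cv2.imwrite('pics/w11b.png',cv2.resize(c[:240],(800,375),interpolation=cv2.INTER_CUBIC))
hsv=cv2.cvtColor(c,cv2.COLOR_BGR2HSV); m=cv2.inRange(hsv,(100,90,40),(130,255,230)); m[240:]=0
for q in cv2.findContours(m,cv2.RETR_EXTERNAL,cv2.CHAIN_APPROX_NONE)[0]:
    if cv2.contourArea(q)>80:
        print(cv2.boundingRect(q),cv2.contourArea(q))
        if cv2.contourArea(q)>2000:
            P=np.array([onz('w11',u,v,.13)[:2] for u,v in q[:,0]])*1000; print('bar',cv2.minAreaRect(P.astype(np.float32)))
E
```

```text
t26.1 pos [0.478  0.0189 0.3782] yaw -0.1 F [ 1.1 -0.4 -0.2] w 0.0870 g 0.0
 shift 2 x [0.0549, -0.1278, -0.0544]
[-0.01 -0.02 -0.12  1.55 -0.    1.62 -1.7 ]
(226, 174, 21, 20) 305.5
(159, 156, 24, 24) 423.0
(158, 142, 24, 6) 99.5
(0, 138, 45, 30) 1011.5
(0, 119, 44, 11) 275.5
(69, 10, 273, 62) 6202.0
bar ((622.1434326171875, 79.5610580444336), (322.4612121582031, 60.87158966064453), 84.5228042602539)
```

View pics/w11b.png

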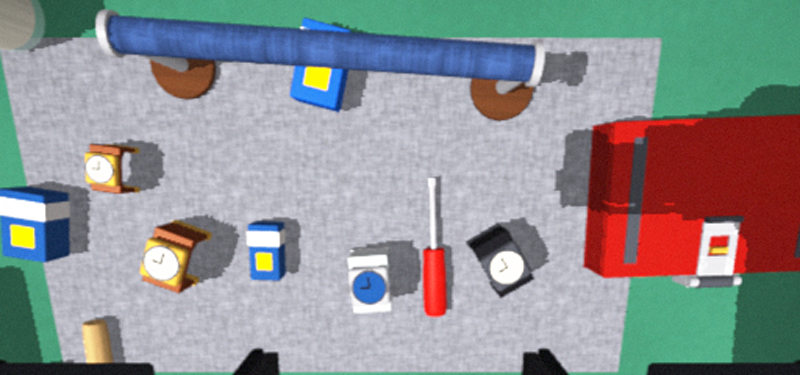

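The view shows the three watches undisturbed: black dial (507,266), steel (369,287), gold (161,261), and bar ends (108,32) and (540,62). Next I'll compute dial positions and finger clearances.

```bash
python3 - <<'E'
from h import *
k=1.5625
for n,u,v,z in(('black',507,266,.064),('steel',369,287,.064),('gold',161,261,.064),('barL',108,32,.13),('barR',540,62,.13),('barM1',324,47,.13)): print(n,onz('w11',u/k,v/k,z).round(4))
print('steel w2',onz('w2',445/k,249/k,.064),'w3',onz('w3',624/k,267/k,.064), 'bar scene/w11 tri', tri(('w11',540/k,62/k),('scene0',287/k,263/k)),tri(('w11',108/k,32/k),('scene0',390/k,361/k)))
def fing(n,x,y,a):
    for s in(1,-1):
        for e in (.0435,.0585):
            for w in(-.012,.012):
                c,d=np.cos(np.radians(a)),np.sin(np.radians(a)); p=[x+s*e*c-w*d,y+s*e*d+w*c,.02]; print(n,np.round(p,3),(proj('w11',p)*k).round(0),end='; ')
        print()
fing('gold',.4575,.2545,-21);fing('black',.4535,-.085,31);fing('steel',.427,.05,4)
plan(.4535,-.085,.2,121)
E
```

```text
black [ 0.4524 -0.0874  0.064 ]
steel [0.4308 0.0499 0.064 ]
gold [0.4573 0.2551 0.064 ]
barL [0.6461 0.2389 0.13  ]
barR [ 0.6258 -0.0882  0.13  ]
barM1 [0.6361 0.0767 0.13  ]
steel w2 [0.43129782 0.0499142  0.064     ] w3 [0.43014511 0.04937141 0.064     ] bar scene/w11 tri (array([ 0.62284498, -0.08556043,  0.12954594]), [np.float64(0.003921790785485792), np.float64(0.0039217907854858375)]) (array([0.64275496, 0.23737799, 0.13571801]), [np.float64(0.0025875005004487484), np.float64(0.0025875005004487887)])
gold [0.494 0.228 0.02 ] [202. 219.]; gold [0.502 0.25  0.02 ] [180. 210.]; gold [0.508 0.222 0.02 ] [206. 205.]; gold [0.516 0.245 0.02 ] [183. 197.]; 
gold [0.413 0.259 0.02 ] [182. 293.]; gold [0.421 0.281 0.02 ] [160. 285.]; gold [0.399 0.264 0.02 ] [178. 305.]; gold [0.407 0.287 0.02 ] [157. 298.]; 
black [ 0.497 -0.073  0.02 ] [487. 216.]; black [ 0.485 -0.052  0.02 ] [467. 228.]; black [ 0.51  -0.065  0.02 ] [480. 203.]; black [ 0.497 -0.045  0.02 ] [460. 215.]; 
black [ 0.422 -0.118  0.02 ] [524. 284.]; black [ 0.41  -0.097  0.02 ] [505. 295.]; black [ 0.41  -0.125  0.02 ] [531. 296.]; black [ 0.397 -0.105  0.02 ] [511. 306.]; 
steel [0.471 0.041 0.02 ] [379. 240.]; steel [0.47  0.065 0.02 ] [357. 242.]; steel [0.486 0.042 0.02 ] [378. 226.]; steel [0.485 0.066 0.02 ] [355. 228.]; 
steel [0.384 0.035 0.02 ] [385. 317.]; steel [0.383 0.059 0.02 ] [364. 319.]; steel [0.369 0.034 0.02 ] [386. 330.]; steel [0.368 0.058 0.02 ] [365. 331.]; 
t26.1 pos [0.478  0.0189 0.3782] yaw -0.1 F [ 1.1 -0.4 -0.2] w 0.0870 g 0.0
 turn 16 x [-0.0, 0.0, -0.042]
 shift 6 x [-0.0637, -0.0621, 0.1485]
```

Call:
play_rows(
  claw=[0, 0, 0, 0, 0, 0, 0, 0],
  delta_pos=[
    [0, 0, 0],
    [0, 0, 0],
    [0, 0, 0],
    [0, 0, 0],
    [0, 0, 0],
    [0, 0, 0],
    [0, 0, 0],
    [0, 0, 0],
  ],
  delta_rot=[
    [0, 0, -0.042],
    [0, 0, -0.042],
    [0, 0, -0.042],
    [0, 0, -0.042],
    [0, 0, -0.042],
    [0, 0, -0.042],
    [0, 0, -0.042],
    [0, 0, -0.042],
  ],
)

```text
time: 26.95
ee_pos: [0.478, 0.0182, 0.3784]
eef_rot: [0.863, 0.505, -0.0, 0.0]
ft_force: [0.1, -0.2, 0.5]
width: 0.0872
grip_force: 0.0
```

Call:
play_rows(
  claw=[0, 0, 0, 0, 0, 0, 0, 0],
  delta_pos=[
    [0, 0, 0],
    [0, 0, 0],
    [0, 0, 0],
    [0, 0, 0],
    [0, 0, 0],
    [0, 0, 0],
    [0, 0, 0],
    [0, 0, 0],
  ],
  delta_rot=[
    [0, 0, -0.042],
    [0, 0, -0.042],
    [0, 0, -0.042],
    [0, 0, -0.042],
    [0, 0, -0.042],
    [0, 0, -0.042],
    [0, 0, -0.042],
    [0, 0, -0.042],
  ],
)

```text
time: 27.75
ee_pos: [0.478, 0.0182, 0.3784]
eef_rot: [0.492, 0.871, -0.0, 0.0]
ft_force: [0.0, -0.2, -0.1]
width: 0.0864
grip_force: 0.0
```

Call:
play_rows(
  claw=[0, 0, 0, 0, 0, 0, 0],
  delta_pos=[
    [-0.0637, -0.0621, 0.1485],
    [-0.0637, -0.0621, 0.1485],
    [-0.0637, -0.0621, 0.1485],
    [-0.0637, -0.0621, 0.1485],
    [-0.0637, -0.0621, 0.1485],
    [-0.0637, -0.0621, 0.1485],
    [0, 0, 0],
  ],
  delta_rot=[
    [0, 0, 0],
    [0, 0, 0],
    [0, 0, 0],
    [0, 0, 0],
    [0, 0, 0],
    [0, 0, 0],
    [0, 0, 0],
  ],
)

```text
time: 28.45
ee_pos: [0.4504, -0.0874, 0.1968]
eef_rot: [0.495, 0.869, -0.002, -0.003]
ft_force: [0.8, 0.5, -0.5]
width: 0.0867
grip_force: 0.0
```

```bash
python3 - <<'E'
from h import *
plan(.453,-.086,.021,121); print(r.read_state()['joint_positions'].round(2))
E
```

```text
t28.4 pos [ 0.4504 -0.0874  0.1968] yaw 120.6 F [ 0.8  0.5 -0.5] w 0.0867 g 0.0
 turn 1 x [-0.0017, -0.0009, -0.0022]
 shift 5 x [-0.0001, 0.003, 0.1758]
[ 0.08 -0.01  0.02  1.91  0.    1.25  0.63]
```

Call:
play_rows(
  claw=[0, 0, 0, 0, 0, 0, 0, 0],
  delta_pos=[
    [0, 0.015, 0.2],
    [0, 0, 0.2],
    [0, 0, 0.2],
    [0, 0, 0.15],
    [0, 0, 0.08],
    [0, 0, 0.05],
    [0, 0, 0],
    [0, 0, 0],
  ],
  delta_rot=[
    [0, 0, 0],
    [0, 0, 0],
    [0, 0, 0],
    [0, 0, 0],
    [0, 0, 0],
    [0, 0, 0],
    [0, 0, 0],
    [0, 0, 0],
  ],
)

```text
time: 29.25
ee_pos: [0.4568, -0.0827, 0.0254]
eef_rot: [0.493, 0.87, 0.0, 0.001]
ft_force: [0.1, -0.2, 0.9]
width: 0.087
grip_force: 0.0
```

Call:
play_rows(
  claw=[1, 1, 1, 1, 1, 1, 1, 1],
  delta_pos=[
    [0, 0, 0],
    [0, 0, 0],
    [0, 0, 0],
    [0, 0, 0],
    [0, 0, 0],
    [0, 0, -0.05],
    [0, 0, -0.15],
    [0, 0, -0.2],
  ],
  delta_rot=[
    [0, 0, 0],
    [0, 0, 0],
    [0, 0, 0],
    [0, 0, 0],
    [0, 0, 0],
    [0, 0, 0],
    [0, 0, 0],
    [0, 0, 0],
  ],
  squeeze=20,
)

```text
time: 30.05
ee_pos: [0.4545, -0.0822, 0.1043]
eef_rot: [0.493, 0.87, -0.001, -0.002]
ft_force: [2.3, 0.2, -1.8]
width: 0.0595
grip_force: 20.0
```

Call:
play_rows(
  claw=[1, 1, 1, 1],
  delta_pos=[
    [0, 0, -0.2],
    [0, 0, -0.2],
    [0, 0, -0.2],
    [0, 0, 0],
  ],
  delta_rot=[
    [0, 0, 0],
    [0, 0, 0],
    [0, 0, 0],
    [0, 0, 0],
  ],
)

```text
time: 30.45
ee_pos: [0.4583, -0.0827, 0.2302]
eef_rot: [0.493, 0.87, 0.002, 0.004]
ft_force: [0.8, -0.0, -0.8]
width: 0.06
grip_force: 20.0
```

```bash
python3 - <<'E'
from h import *
plan(.6294,-.015,.22,86.5)
E
```

```text
t30.4 pos [ 0.4583 -0.0827  0.2302] yaw 120.9 F [ 0.8 -0.  -0.8] w 0.0600 g 20.0
 turn 5 x [0.0006, 0.0002, 0.0383]
 shift 5 x [0.078, 0.1667, 0.0102]
```

Call:
play_rows(
  claw=[1, 1, 1, 1, 1, 1],
  delta_pos=[
    [0, 0, 0],
    [0, 0, 0],
    [0, 0, 0],
    [0, 0, 0],
    [0, 0, 0],
    [0, 0, 0],
  ],
  delta_rot=[
    [0, 0, 0.0383],
    [0, 0, 0.0383],
    [0, 0, 0.0383],
    [0, 0, 0.0383],
    [0, 0, 0.0383],
    [0, 0, 0],
  ],
)

```text
time: 31.05
ee_pos: [0.4554, -0.0824, 0.2238]
eef_rot: [0.729, 0.684, -0.0, -0.0]
ft_force: [-0.3, -0.3, -1.0]
width: 0.0599
grip_force: 20.0
```

Call:
play_rows(
  claw=[1, 1, 1, 1, 1, 1, 1, 1],
  delta_pos=[
    [0.078, 0.1667, 0],
    [0.078, 0.1667, 0],
    [0.078, 0.1667, 0],
    [0.078, 0.1667, 0],
    [0.078, 0.1667, 0],
    [0, 0, 0],
    [0, 0, 0],
    [0, 0, 0],
  ],
  delta_rot=[
    [0, 0, 0],
    [0, 0, 0],
    [0, 0, 0],
    [0, 0, 0],
    [0, 0, 0],
    [0, 0, 0],
    [0, 0, 0],
    [0, 0, 0],
  ],
)

```text
time: 31.85
ee_pos: [0.6263, -0.0157, 0.2241]
eef_rot: [0.728, 0.685, -0.0, -0.0]
ft_force: [-0.6, -0.1, -1.9]
width: 0.0597
grip_force: 20.0
```

```bash
python3 - <<'E'
from h import *
c=snap('wrist','w12')['pixels'][:,:,::-1]
m=cv2.inRange(cv2.cvtColor(c,cv2.COLOR_BGR2HSV),(100,90,40),(130,255,230))
for q in cv2.findContours(m,cv2.RETR_EXTERNAL,cv2.CHAIN_APPROX_NONE)[0]:
    if cv2.contourArea(q)>500: print(cv2.boundingRect(q),cv2.contourArea(q))
# bar width profile per row, mapped to z=.13
for v in range(40,240,20):
    u=np.where(m[v])[0]
    if len(u)>20: print(v,u.min(),u.max(),onz('w12',u.min(),v,.13).round(4),onz('w12',u.max(),v,.13).round(4))
plan(.6294,-.015,.1224,86.5)
E
```

```text
(41, 107, 33, 33) 807.0
(228, 0, 50, 225) 6866.5
(51, 0, 50, 30) 633.0
40 243 276 [0.6246 0.104  0.13  ] [0.6492 0.1025 0.13  ]
60 243 275 [0.6236 0.0901 0.13  ] [0.6479 0.0887 0.13  ]
80 243 294 [0.6226 0.0759 0.13  ] [0.6619 0.0735 0.13  ]
100 243 275 [0.6215 0.0611 0.13  ] [0.6466 0.0596 0.13  ]
120 41 274 [0.4594 0.0555 0.13  ] [0.6451 0.0443 0.13  ]
140 244 274 [0.6201 0.0299 0.13  ] [0.6444 0.0285 0.13  ]
160 244 274 [0.6189 0.0135 0.13  ] [0.6437 0.0121 0.13  ]
180 244 273 [ 0.6177 -0.0034  0.13  ] [ 0.6421 -0.0049  0.13  ]
200 245 273 [ 0.6174 -0.0211  0.13  ] [ 0.6413 -0.0225  0.13  ]
220 245 272 [ 0.6161 -0.0393  0.13  ] [ 0.6396 -0.0407  0.13  ]
t31.9 pos [ 0.6263 -0.0158  0.2245] yaw 86.5 F [-0.1 -0.2 -2.7] w 0.0597 g 20.0
 shift 3 x [0.0016, 0.0051, 0.1701]
```

The bar centre near y −0.015 measures x 0.630, which agrees. Lowering the black watch.

Call:
play_rows(
  claw=[1, 1, 1, 1, 1, 1, 1],
  delta_pos=[
    [0, 0.017, 0.05],
    [0, 0, 0.1],
    [0, 0, 0.1],
    [0, 0, 0.1],
    [0, 0, 0.1],
    [0, 0, 0.05],
    [0, 0, 0],
  ],
  delta_rot=[
    [0, 0, 0],
    [0, 0, 0],
    [0, 0, 0],
    [0, 0, 0],
    [0, 0, 0],
    [0, 0, 0],
    [0, 0, 0],
  ],
)

```text
time: 32.6
ee_pos: [0.6296, -0.0155, 0.1231]
eef_rot: [0.729, 0.685, -0.001, -0.0]
ft_force: [-0.1, 0.6, -1.8]
width: 0.0601
grip_force: 20.0
```

```bash
python3 - <<'E'
from h import *
plan(.630,-.015,.1224,86.5)
E
```

```text
t32.6 pos [ 0.6296 -0.0155  0.1231] yaw 86.5 F [-0.1  0.6 -1.8] w 0.0601 g 20.0
 shift 1 x [0.0026, 0.0018, 0.0036]
```

Call:
play_rows(
  claw=[1, 1, 1],
  delta_pos=[
    [0, 0, 0.01],
    [0, 0, 0.005],
    [0, 0, 0],
  ],
  delta_rot=[
    [0, 0, 0],
    [0, 0, 0],
    [0, 0, 0],
  ],
)

```text
time: 32.9
ee_pos: [0.6306, -0.0152, 0.1218]
eef_rot: [0.729, 0.685, 0.0, 0.0]
ft_force: [-0.4, -0.0, -1.8]
width: 0.0601
grip_force: 20.0
```

Call:
play_rows(
  claw=[0.4, 0, 0, 0, 0, 0, 0, 0],
  delta_pos=[
    [0, 0, 0],
    [0, 0, 0],
    [0, 0, 0],
    [0, 0, 0],
    [0, 0, 0],
    [0, 0, -0.05],
    [0, 0, -0.2],
    [0, 0, -0.2],
  ],
  delta_rot=[
    [0, 0, 0],
    [0, 0, 0],
    [0, 0, 0],
    [0, 0, 0],
    [0, 0, 0],
    [0, 0, 0],
    [0, 0, 0],
    [0, 0, 0],
  ],
)

```text
time: 33.7
ee_pos: [0.6298, -0.0152, 0.2124]
eef_rot: [0.729, 0.685, -0.001, -0.0]
ft_force: [1.6, 0.3, 0.4]
width: 0.0868
grip_force: 0.0
```

Call:
play_rows(
  claw=[0, 0, 0, 0, 0],
  delta_pos=[
    [0, 0, -0.2],
    [0, 0, -0.2],
    [0, 0, -0.1],
    [0, 0, 0],
    [0, 0, 0],
  ],
  delta_rot=[
    [0, 0, 0],
    [0, 0, 0],
    [0, 0, 0],
    [0, 0, 0],
    [0, 0, 0],
  ],
)

```text
time: 34.2
ee_pos: [0.6304, -0.0152, 0.3115]
eef_rot: [0.729, 0.685, 0.0, 0.0]
ft_force: [-0.6, 0.1, -0.5]
width: 0.0871
grip_force: 0.0
```

```bash
cat >> h.py <<'E'
def dials(f,z):
    """white/blue dial blobs -> circle centres at height z"""
    im=cv2.imread('pics/'+f+'.png'); h=cv2.cvtColor(im,cv2.COLOR_BGR2HSV)
    for n,m in(('white',cv2.inRange(h,(0,0,215),(180,30,255))),('blue',cv2.inRange(h,(100,140,60),(125,255,255)))):
        for q in cv2.findContours(m,cv2.RETR_EXTERNAL,cv2.CHAIN_APPROX_NONE)[0]:
            a=cv2.contourArea(q); (u,v),rr=cv2.minEnclosingCircle(q)
            if a>60 and a>.62*np.pi*rr*rr: print(' ',n,(round(u),round(v)),'r%.0f'%rr,onz(f,u,v,z).round(4))
E
python3 - <<'E'
from h import *
snap('wrist','w13'); print('hung?');dials('w13',.161); print('bench');dials('w13',.064)
snap('side','d13'); print('side bench');dials('d13',.064); print('hung'); dials('d13',.161)
plan(.4307,.05,.25,94)
E
```

```text
hung?
  white (257, 178) r16 [ 0.6323 -0.0158  0.161 ]
  blue (96, 120) r13 [0.479  0.0527 0.161 ]
bench
  white (257, 178) r16 [ 0.6312 -0.0392  0.064 ]
  blue (96, 120) r13 [0.4303 0.0506 0.064 ]
side bench
  white (45, 48) r66 [ 3.9137 -1.0064  0.064 ]
hung
  white (45, 48) r66 [ 3.366  -0.7377  0.161 ]
t34.3 pos [ 0.6299 -0.0151  0.31  ] yaw 86.5 F [-0.2  0.5 -0.1] w 0.0870 g 0.0
 turn 1 x [-0.0006, 0.0, -0.0419]
 shift 6 x [0.0657, -0.1618, 0.05]
```

Black hangs with its dial at (0.632, −0.016) at the expected height. Steel is unmoved at (0.4303, 0.0506). Going for steel.

Call:
play_rows(
  claw=[0, 0, 0, 0, 0, 0, 0, 0],
  delta_pos=[
    [0, 0, 0],
    [0.066, -0.162, 0],
    [0.066, -0.162, 0],
    [0.066, -0.162, 0],
    [0.066, -0.162, 0.1],
    [0.066, -0.162, 0.1],
    [0.066, -0.162, 0.1],
    [0, 0, 0.1],
  ],
  delta_rot=[
    [0, 0, -0.0419],
    [0, 0, 0],
    [0, 0, 0],
    [0, 0, 0],
    [0, 0, 0],
    [0, 0, 0],
    [0, 0, 0],
    [0, 0, 0],
  ],
)

```text
time: 35.1
ee_pos: [0.4275, 0.0515, 0.2298]
eef_rot: [0.681, 0.732, -0.001, -0.0]
ft_force: [0.3, -0.6, 0.2]
width: 0.0872
grip_force: 0.0
```

Call:
play_rows(
  claw=[0, 0],
  delta_pos=[
    [0, 0, 0],
    [0, 0, 0],
  ],
  delta_rot=[
    [0, 0, 0],
    [0, 0, 0],
  ],
)

```text
time: 35.3
ee_pos: [0.4309, 0.05, 0.2312]
eef_rot: [0.682, 0.731, -0.0, -0.0]
ft_force: [0.0, 0.5, -0.0]
width: 0.0873
grip_force: 0.0
```

```bash
python3 - <<'E'
from h import *
snap('wrist','w14'); dials('w14',.064)
plan(.4305,.0503,.024,94)
E
```

```text
blue (256, 174) r15 [0.4311 0.0505 0.064 ]
  blue (279, 66) r22 [0.4464 0.16   0.064 ]
t35.4 pos [0.4315 0.0501 0.2317] yaw 94.0 F [0.4 1.1 0.8] w 0.0872 g 0.0
 shift 6 x [0.0002, -0.0008, 0.1731]
```

Call:
play_rows(
  claw=[0, 0, 0, 0, 0, 0, 0, 0],
  delta_pos=[
    [0, 0, 0.2],
    [0, 0, 0.2],
    [0, 0, 0.2],
    [0, 0, 0.2],
    [0, 0, 0.14],
    [0, 0, 0.1],
    [0, 0, 0],
    [0, 0, 0],
  ],
  delta_rot=[
    [0, 0, 0],
    [0, 0, 0],
    [0, 0, 0],
    [0, 0, 0],
    [0, 0, 0],
    [0, 0, 0],
    [0, 0, 0],
    [0, 0, 0],
  ],
)

```text
time: 36.15
ee_pos: [0.4319, 0.0503, 0.024]
eef_rot: [0.682, 0.731, 0.0, 0.0]
ft_force: [-0.1, 0.5, 0.9]
width: 0.087
grip_force: 0.0
```

Call:
play_rows(
  claw=[1, 1, 1, 1, 1, 1, 1, 1],
  delta_pos=[
    [0, 0, 0],
    [0, 0, 0],
    [0, 0, 0],
    [0, 0, 0],
    [0, 0, 0],
    [0, 0, -0.05],
    [0, 0, -0.15],
    [0, 0, -0.2],
  ],
  delta_rot=[
    [0, 0, 0],
    [0, 0, 0],
    [0, 0, 0],
    [0, 0, 0],
    [0, 0, 0],
    [0, 0, 0],
    [0, 0, 0],
    [0, 0, 0],
  ],
  squeeze=20,
)

```text
time: 36.95
ee_pos: [0.4294, 0.05, 0.1034]
eef_rot: [0.682, 0.731, -0.001, -0.001]
ft_force: [1.9, 0.1, -1.1]
width: 0.0598
grip_force: 20.0
```

Call:
play_rows(
  claw=[1, 1, 1, 1],
  delta_pos=[
    [0, 0, -0.2],
    [0, 0, -0.2],
    [0, 0, -0.2],
    [0, 0, 0],
  ],
  delta_rot=[
    [0, 0, 0],
    [0, 0, 0],
    [0, 0, 0],
    [0, 0, 0],
  ],
)

```text
time: 37.35
ee_pos: [0.4332, 0.0508, 0.229]
eef_rot: [0.682, 0.731, 0.003, 0.003]
ft_force: [0.3, 0.7, -1.6]
width: 0.0599
grip_force: 20.0
```

```bash
python3 - <<'E'
from h import *
plan(.6355,.075,.235,86.5)
E
```

```text
t37.4 pos [0.4332 0.0508 0.229 ] yaw 94.0 F [ 0.3  0.7 -1.6] w 0.0599 g 20.0
 turn 1 x [0.0028, -0.0004, 0.0417]
 shift 6 x [0.0304, 0.167, -0.005]
```

Call:
play_rows(
  claw=[1, 1, 1, 1, 1, 1, 1, 1],
  delta_pos=[
    [0, 0, 0],
    [0.03, 0.167, 0],
    [0.03, 0.167, 0],
    [0.03, 0.167, 0],
    [0.03, 0.167, 0],
    [0.03, 0.167, 0],
    [0.03, 0.167, 0],
    [0, 0, 0],
  ],
  delta_rot=[
    [0, 0, 0.0417],
    [0, 0, 0],
    [0, 0, 0],
    [0, 0, 0],
    [0, 0, 0],
    [0, 0, 0],
    [0, 0, 0],
    [0, 0, 0],
  ],
)

```text
time: 38.15
ee_pos: [0.635, 0.0743, 0.2207]
eef_rot: [0.728, 0.685, -0.001, -0.001]
ft_force: [-1.2, -0.3, -2.1]
width: 0.0596
grip_force: 20.0
```

Call:
play_rows(
  claw=[1, 1],
  delta_pos=[
    [0, 0, 0],
    [0, 0, 0],
  ],
  delta_rot=[
    [0, 0, 0],
    [0, 0, 0],
  ],
)

```text
time: 38.35
ee_pos: [0.6324, 0.0739, 0.2231]
eef_rot: [0.728, 0.685, -0.0, -0.0]
ft_force: [0.8, 0.3, -0.8]
width: 0.0594
grip_force: 20.0
```

```bash
python3 - <<'E'
from h import *
plan(.6355,.075,.121,86.5)
E
```

```text
t38.4 pos [0.6324 0.0739 0.2231] yaw 86.5 F [ 0.8  0.3 -0.8] w 0.0594 g 20.0
 shift 3 x [0.0021, 0.0051, 0.1701]
```

Call:
play_rows(
  claw=[1, 1, 1, 1, 1, 1, 1, 1],
  delta_pos=[
    [0, 0.015, 0.05],
    [0, 0, 0.1],
    [0, 0, 0.1],
    [0, 0, 0.1],
    [0, 0, 0.1],
    [0, 0, 0.05],
    [0, 0, 0.01],
    [0, 0, 0],
  ],
  delta_rot=[
    [0, 0, 0],
    [0, 0, 0],
    [0, 0, 0],
    [0, 0, 0],
    [0, 0, 0],
    [0, 0, 0],
    [0, 0, 0],
    [0, 0, 0],
  ],
)

```text
time: 39.15
ee_pos: [0.6361, 0.0737, 0.1215]
eef_rot: [0.728, 0.685, 0.0, 0.0]
ft_force: [-0.2, 0.5, -1.7]
width: 0.0597
grip_force: 20.0
```

Call:
play_rows(
  claw=[0.4, 0, 0, 0, 0, 0, 0, 0],
  delta_pos=[
    [0, 0, 0],
    [0, 0, 0],
    [0, 0, 0],
    [0, 0, 0],
    [0, 0, 0],
    [0, 0, -0.05],
    [0, 0, -0.2],
    [0, 0, -0.2],
  ],
  delta_rot=[
    [0, 0, 0],
    [0, 0, 0],
    [0, 0, 0],
    [0, 0, 0],
    [0, 0, 0],
    [0, 0, 0],
    [0, 0, 0],
    [0, 0, 0],
  ],
)

```text
time: 39.95
ee_pos: [0.6356, 0.0737, 0.2124]
eef_rot: [0.728, 0.685, -0.001, -0.0]
ft_force: [1.3, -1.0, 0.7]
width: 0.0864
grip_force: 0.0
```

Call:
play_rows(
  claw=[0, 0, 0, 0, 0],
  delta_pos=[
    [0, 0, -0.2],
    [0, 0, -0.2],
    [0, 0, -0.1],
    [0, 0, 0],
    [0, 0, 0],
  ],
  delta_rot=[
    [0, 0, 0],
    [0, 0, 0],
    [0, 0, 0],
    [0, 0, 0],
    [0, 0, 0],
  ],
)

```text
time: 40.45
ee_pos: [0.6362, 0.0738, 0.3117]
eef_rot: [0.728, 0.685, 0.0, 0.0]
ft_force: [-0.6, 0.4, -0.3]
width: 0.0873
grip_force: 0.0
```

```bash
python3 - <<'E'
from h import *
snap('wrist','w15'); dials('w15',.161); print('bench');dials('w15',.064)
plan(.4573,.2547,.25,69)
E
```

```text
white (92, 17) r16 [0.4991 0.2304 0.161 ]
  blue (257, 178) r16 [0.6386 0.0737 0.161 ]
bench
  white (92, 17) r16 [0.4549 0.2558 0.064 ]
  blue (257, 178) r16 [0.6377 0.0505 0.064 ]
t40.5 pos [0.6359 0.0737 0.3107] yaw 86.5 F [-0.  -0.5 -0. ] w 0.0869 g 0.0
 turn 3 x [-0.0001, 0.0, 0.0324]
 shift 7 x [0.075, -0.1654, 0.0433]
```

Steel hangs at (0.638, 0.074). Gold is near (0.456, 0.255), so I'll fetch it.

Call:
play_rows(
  claw=[0, 0, 0, 0, 0, 0, 0, 0],
  delta_pos=[
    [0, 0, 0],
    [0, 0, 0],
    [0, 0, 0],
    [0.075, -0.165, 0],
    [0.075, -0.165, 0],
    [0.075, -0.165, 0],
    [0.075, -0.165, 0],
    [0.075, -0.165, 0.1],
  ],
  delta_rot=[
    [0, 0, 0.0324],
    [0, 0, 0.0324],
    [0, 0, 0.0324],
    [0, 0, 0],
    [0, 0, 0],
    [0, 0, 0],
    [0, 0, 0],
    [0, 0, 0],
  ],
)

```text
time: 41.3
ee_pos: [0.5083, 0.2041, 0.2921]
eef_rot: [0.824, 0.566, 0.001, 0.0]
ft_force: [1.2, 0.3, -0.3]
width: 0.0869
grip_force: 0.0
```

Call:
play_rows(
  claw=[0, 0, 0, 0, 0],
  delta_pos=[
    [0.075, -0.165, 0.1],
    [0.075, -0.165, 0.1],
    [0, 0, 0.1],
    [0, 0, 0],
    [0, 0, 0],
  ],
  delta_rot=[
    [0, 0, 0],
    [0, 0, 0],
    [0, 0, 0],
    [0, 0, 0],
    [0, 0, 0],
  ],
)

```text
time: 41.8
ee_pos: [0.4583, 0.2537, 0.2309]
eef_rot: [0.824, 0.566, -0.001, 0.0]
ft_force: [1.4, 1.3, -0.1]
width: 0.0872
grip_force: 0.0
```

```bash
python3 - <<'E'
from h import *
snap('wrist','w16'); dials('w16',.064)
plan(.4570,.2550,.024,69)
E
```

```text
white (253, 174) r15 [0.4559 0.2556 0.064 ]
  white (313, 92) r12 [0.5427 0.3121 0.064 ]
  blue (274, 232) r19 [0.4534 0.1833 0.064 ]
t41.9 pos [0.4588 0.2538 0.2317] yaw 68.9 F [0.3 0.4 0.8] w 0.0871 g 0.0
 shift 6 x [0.0004, -0.0017, 0.1731]
```

Call:
play_rows(
  claw=[0, 0, 0, 0, 0, 0, 0, 0],
  delta_pos=[
    [0, -0.01, 0.2],
    [0, 0, 0.2],
    [0, 0, 0.2],
    [0, 0, 0.2],
    [0, 0, 0.14],
    [0, 0, 0.1],
    [0, 0, 0],
    [0, 0, 0],
  ],
  delta_rot=[
    [0, 0, 0],
    [0, 0, 0],
    [0, 0, 0],
    [0, 0, 0],
    [0, 0, 0],
    [0, 0, 0],
    [0, 0, 0],
    [0, 0, 0],
  ],
)

```text
time: 42.65
ee_pos: [0.4573, 0.2552, 0.0242]
eef_rot: [0.824, 0.566, 0.0, 0.0]
ft_force: [0.0, 0.6, 0.6]
width: 0.0871
grip_force: 0.0
```

Call:
play_rows(
  claw=[1, 1, 1, 1, 1, 1, 1, 1],
  delta_pos=[
    [0, 0, 0],
    [0, 0, 0],
    [0, 0, 0],
    [0, 0, 0],
    [0, 0, 0],
    [0, 0, -0.05],
    [0, 0, -0.15],
    [0, 0, -0.2],
  ],
  delta_rot=[
    [0, 0, 0],
    [0, 0, 0],
    [0, 0, 0],
    [0, 0, 0],
    [0, 0, 0],
    [0, 0, 0],
    [0, 0, 0],
    [0, 0, 0],
  ],
  squeeze=20,
)

```text
time: 43.45
ee_pos: [0.4549, 0.2545, 0.1031]
eef_rot: [0.824, 0.566, -0.002, -0.0]
ft_force: [0.9, 0.3, -1.1]
width: 0.0599
grip_force: 20.0
```

Call:
play_rows(
  claw=[1, 1, 1, 1],
  delta_pos=[
    [0, 0, -0.2],
    [0, 0, -0.2],
    [0, 0, -0.2],
    [0, 0, 0],
  ],
  delta_rot=[
    [0, 0, 0],
    [0, 0, 0],
    [0, 0, 0],
    [0, 0, 0],
  ],
)

```text
time: 43.85
ee_pos: [0.4582, 0.2567, 0.2296]
eef_rot: [0.824, 0.566, 0.005, 0.0]
ft_force: [0.6, 1.2, -1.4]
width: 0.0597
grip_force: 20.0
```

```bash
python3 - <<'E'
from h import *
plan(.6415,.165,.235,86.5)
E
```

```text
t43.9 pos [0.4582 0.2567 0.2296] yaw 69.0 F [ 0.6  1.2 -1.4] w 0.0597 g 20.0
 turn 3 x [0.0007, -0.0007, -0.0324]
 shift 6 x [-0.067, 0.1571, -0.0045]
```

Call:
play_rows(
  claw=[1, 1, 1, 1, 1, 1, 1, 1],
  delta_pos=[
    [0, 0, 0],
    [0, 0, 0],
    [0, 0, 0],
    [-0.067, 0.158, 0],
    [-0.067, 0.158, 0],
    [-0.067, 0.158, 0],
    [-0.067, 0.158, 0],
    [-0.067, 0.158, 0],
  ],
  delta_rot=[
    [0, 0, -0.0324],
    [0, 0, -0.0324],
    [0, 0, -0.0324],
    [0, 0, 0],
    [0, 0, 0],
    [0, 0, 0],
    [0, 0, 0],
    [0, 0, 0],
  ],
)

```text
time: 44.65
ee_pos: [0.6107, 0.1779, 0.2229]
eef_rot: [0.728, 0.685, -0.0, -0.0]
ft_force: [0.2, 0.7, -1.6]
width: 0.0598
grip_force: 20.0
```

Call:
play_rows(
  claw=[1, 1, 1, 1],
  delta_pos=[
    [-0.067, 0.158, 0],
    [0, 0, 0],
    [0, 0, 0],
    [0, 0, 0],
  ],
  delta_rot=[
    [0, 0, 0],
    [0, 0, 0],
    [0, 0, 0],
    [0, 0, 0],
  ],
)

```text
time: 45.05
ee_pos: [0.6398, 0.1644, 0.2231]
eef_rot: [0.728, 0.686, -0.0, -0.0]
ft_force: [-0.5, -0.1, -2.1]
width: 0.0597
grip_force: 20.0
```

```bash
python3 - <<'E'
from h import *
plan(.6415,.165,.121,86.5)
E
```

```text
t45.0 pos [0.6398 0.1644 0.2231] yaw 86.6 F [-0.5 -0.1 -2.1] w 0.0597 g 20.0
 shift 3 x [0.0012, 0.0028, 0.1701]
```

Call:
play_rows(
  claw=[1, 1, 1, 1, 1, 1, 1, 1],
  delta_pos=[
    [0, 0.008, 0.05],
    [0, 0, 0.1],
    [0, 0, 0.1],
    [0, 0, 0.1],
    [0, 0, 0.1],
    [0, 0, 0.05],
    [0, 0, 0.01],
    [0, 0, 0],
  ],
  delta_rot=[
    [0, 0, 0],
    [0, 0, 0],
    [0, 0, 0],
    [0, 0, 0],
    [0, 0, 0],
    [0, 0, 0],
    [0, 0, 0],
    [0, 0, 0],
  ],
)

```text
time: 45.85
ee_pos: [0.642, 0.1637, 0.1213]
eef_rot: [0.728, 0.685, 0.0, 0.0]
ft_force: [0.4, -0.0, -0.2]
width: 0.0598
grip_force: 20.0
```

Call:
play_rows(
  claw=[0.4, 0, 0, 0, 0, 0, 0, 0],
  delta_pos=[
    [0, 0, 0],
    [0, 0, 0],
    [0, 0, 0],
    [0, 0, 0],
    [0, 0, 0],
    [0, 0, -0.05],
    [0, 0, -0.2],
    [0, 0, -0.2],
  ],
  delta_rot=[
    [0, 0, 0],
    [0, 0, 0],
    [0, 0, 0],
    [0, 0, 0],
    [0, 0, 0],
    [0, 0, 0],
    [0, 0, 0],
    [0, 0, 0],
  ],
)

```text
time: 46.65
ee_pos: [0.6416, 0.1632, 0.2124]
eef_rot: [0.728, 0.685, -0.001, -0.0]
ft_force: [1.2, -0.1, 0.9]
width: 0.0868
grip_force: 0.0
```

Call:
play_rows(
  claw=[0, 0, 0, 0, 0, 0, 0, 0],
  delta_pos=[
    [0, 0, -0.2],
    [0, 0, -0.2],
    [0, -0.2, -0.2],
    [0, -0.2, 0],
    [0, -0.2, 0],
    [0, 0, 0],
    [0, 0, 0],
    [0, 0, 0],
  ],
  delta_rot=[
    [0, 0, 0],
    [0, 0, 0],
    [0, 0, 0],
    [0, 0, 0],
    [0, 0, 0],
    [0, 0, 0],
    [0, 0, 0],
    [0, 0, 0],
  ],
)

```text
time: 47.45
ee_pos: [0.5277, 0.1701, 0.3271]
eef_rot: [0.729, 0.685, 0.0, 0.0]
ft_force: [-0.5, -0.1, -0.0]
width: 0.087
grip_force: 0.0
```

```bash
python3 - <<'E'
from h import *
s=snap('scene','s17')['pixels'][:,:,::-1]; d=snap('side','d17')['pixels'][:,:,::-1]; plan(.5,.1,.3)
snap('wrist','w17'); dials('w17',.161)
cv2.imwrite('pics/m17.png',np.vstack([cv2.resize(s[95:300,110:420],(600,397),interpolation=cv2.INTER_CUBIC)[:,:],cv2.resize(d[130:232,180:340],(600,200*2),interpolation=cv2.INTER_CUBIC)[:200]]))
cv2.imwrite('pics/m17.png',np.hstack([cv2.resize(s[95:300,110:420],(440,400),interpolation=cv2.INTER_CUBIC),cv2.resize(d[120:232,190:340],(360,400),interpolation=cv2.INTER_CUBIC)]))
E
```

```text
t47.5 pos [0.5278 0.1701 0.3264] yaw 86.4 F [0.2 0.1 0.9] w 0.0869 g 0.0
 shift 2 x [-0.1793, -0.0586, 0.0661]
  white (365, 175) r15 [0.6454 0.163  0.161 ]
  white (262, 48) r10 [0.5425 0.2944 0.161 ]
  blue (203, 161) r16 [0.4736 0.1884 0.161 ]
```

View pics/m17.png

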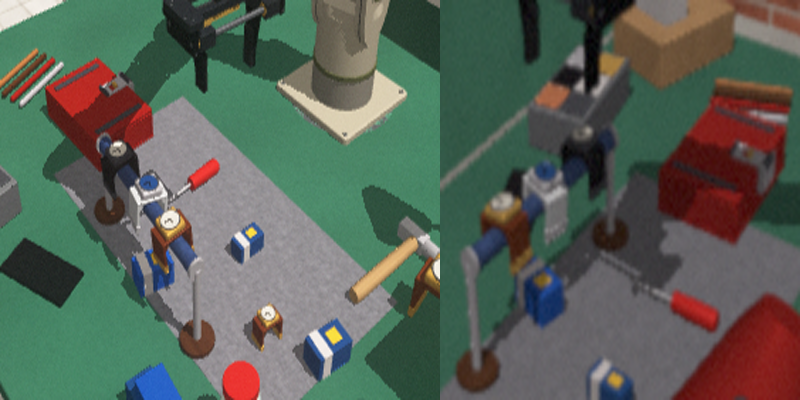

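All three watches hang astride the bar, black at (117,150), steel (150,185) and gold (170,222). The lid is shut with the hasp over it, and nothing else has moved. Handing in.

```bash
python3 -c "
from bench import r
print(r.close_job())"
```

```text
the job is handed in; nothing more can be done
None
```

I handed the job in at about 47.5 s; the hand-in call returned no verdict. Both caps are in the case (the steel watch had none), the lid is shut with the hasp on its catch, all three watches hang astride the bar, and nothing else was seen to have moved.

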